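Pack the breath testers into their latched case

TASK

The testing session is over: put all the breath testers lying on the worktop away in their carrying case. Slide the safety tab clear so the main latch can be lifted, fold the stiff lid up until it stands straight up, and lay each tester face up in a foam recess of its own, lengthwise and fully down (either way round). Then shut the lid, press the latch fully home, slide the safety tab back to locked, and leave everything else on the worktop where it is.

Things in the scene. Friction and masses are not known exactly. Their poses are not given: they have to be found in the camera images.
- tester0_mid (a point): Handheld breath tester, loose, white, 0.18 kg, at most 130 long (x) x 50 wide (y) x 36 high (z) mm; the point is at its centre, half-way up (18 mm above its underside). Grip it by its flat 50 mm sides; a clear mouthpiece stub (24 mm wide) is its last 16 mm at +x; z points out of its face (screen, keys). Lies face up on the worktop. Absent (None) in some starts.
- tester1_mid (a point): Handheld breath tester, loose, white, 0.18 kg, at most 130 long (x) x 50 wide (y) x 36 high (z) mm; the point is at its centre, half-way up (18 mm above its underside). Grip it by its flat 50 mm sides; a clear mouthpiece stub (24 mm wide) is its last 16 mm at +x; z points out of its face (screen, keys). Lies face up on the worktop. Absent (None) in some starts.
- tester2_mid (a point): Handheld breath tester, loose, white, 0.18 kg, at most 130 long (x) x 50 wide (y) x 36 high (z) mm; the point is at its centre, half-way up (18 mm above its underside). Grip it by its flat 50 mm sides; a clear mouthpiece stub (24 mm wide) is its last 16 mm at +x; z points out of its face (screen, keys). Lies face up on the worktop. Absent (None) in some starts.
- tester3_mid (a point): Handheld breath tester, loose, white, 0.18 kg, at most 130 long (x) x 50 wide (y) x 36 high (z) mm; the point is at its centre, half-way up (18 mm above its underside). Grip it by its flat 50 mm sides; a clear mouthpiece stub (24 mm wide) is its last 16 mm at +x; z points out of its face (screen, keys). Lies face up on the worktop. Absent (None) in some starts.
- recess0 (a point): Recess 0 in the case's foam; the point is the centre of its floor, 28 mm above the worktop. 140 mm long (x), 58 mm wide (y), 16 mm deep; the three lie side by side 80 mm apart in y. Axes as the case's. A tester lies in it along x and stands 20 mm proud of the foam. Foam ribs 22 mm wide lie between recesses; an outer tester leaves 34 mm to the case's side wall.
- recess1 (a point): Recess 1 in the case's foam; the point is the centre of its floor, 28 mm above the worktop. 140 mm long (x), 58 mm wide (y), 16 mm deep; the three lie side by side 80 mm apart in y. Axes as the case's. A tester lies in it along x and stands 20 mm proud of the foam. Foam ribs 22 mm wide lie between recesses; an outer tester leaves 34 mm to the case's side wall.
- recess2 (a point): Recess 2 in the case's foam; the point is the centre of its floor, 28 mm above the worktop. 140 mm long (x), 58 mm wide (y), 16 mm deep; the three lie side by side 80 mm apart in y. Axes as the case's. A tester lies in it along x and stands 20 mm proud of the foam. Foam ribs 22 mm wide lie between recesses; an outer tester leaves 34 mm to the case's side wall.
- case: Grey carrying case, fixed to the worktop, closed and locked at the start; origin at the centre of its underside. x points from its front face (latch, tab) to its hinge, z up. 190 (x) x 290 (y) mm, 6 mm walls 85 mm high, open on top under the lid; middle recess at its centre. Lid, latch and tab are on it. Other things stand close behind the hinge side.
- lid (a joint): Angle of the case's lid (rad): 0 shut flat, 1.57 standing straight up, stop at 1.95. Stiff friction hinge (1.2 N m): the 0.35 kg lid stays at any angle it is left at. Opens about the case's y axis: its front edge goes up and over to the case's +x.
- lid_hinge (a point): Middle of the lid's hinge line (along y) at the case's rear top edge, 85 mm above the worktop, 95 mm to +x of the case's centre. Axes turn with the lid and equal the case's when it is shut. The lid is a slab from the hinge line 190 mm to -x, 290 mm wide in y, 18 mm thick (z 0 to 18 mm), with a carry handle folded flat on it.
- lid_lug (a point): Black finger lug on the lid's front edge, for opening and shutting it: sticks 36 mm straight out from the edge, 30 mm wide (y), 14 mm thick (z). The point is 24 mm out from the edge, half-way through: in lid_hinge axes 214 mm to -x, 90 mm to +y, 9 mm up; 94 mm above the worktop when shut. Pinch it firmly by its sides in y and follow the arc about the hinge line (10 N or so).
- latch (a joint): Angle of the main latch about its pivot on the lid (rad): 0 hanging against the case's front, hooked under a ledge so that the lid is held; grows as its foot is lifted out and up; 1.57 plate straight out from the lid; stop at 1.7, where lifting on raises the lid. Friction (0.05 N m) keeps it where left. Hooks only with the lid shut; lifts only with the tab clear.
- latch_pivot (a point): Middle of the latch's pivot axis (along y), carried by the lid: in lid_hinge axes 200 mm to -x and 16 mm up. Axes turn with the latch and equal the case's at latch 0 and lid 0. The steel plate hangs 34 mm down from it (44 mm wide in y, 6 mm thick).
- latch_pull (a point): Centre of the latch's pull, a steel T-bar on the plate's foot: along y, 40 mm long, 14 mm thick, round-ended; pinch it lightly (about 20 N) by its ends so that it can turn in the grip, or hook it. In latch_pivot axes 28 mm to -x and 30 mm below the pivot; all shut: 71 mm above the worktop, 38 mm out from the case's front face. With the tab withdrawn both ends are clear for 40 mm.
- tab (a joint): Travel of the sliding safety tab (m): 0 locked (its steel nose in front of the latch plate blocks it), 0.030 fully withdrawn; the latch is free from 0.016 on. Slides along the case's -y, friction 2 N, stays where it is left.
- tab_knob (a point): Centre of the tab's black knob at the case's front face: 26 (x) x 16 (y) x 20 (z) mm, 80 mm above the worktop, 37 mm out from the face; locked it is 75 mm to -y of the latch's middle, withdrawn 105 mm. Pinch it by its sides in y, or push it.
- spray: Clear bottle, 60 mm across, 170 mm tall, a bystander; origin at the centre of its underside. Leave alone.
- tape: Roll of white tape lying flat, 72 mm across, 30 mm high, a bystander; origin at the centre of its underside. Leave alone.
- bowl: Steel bowl, 104 mm across, 40 mm high, a bystander; origin at the centre of its underside. Leave alone.
- wipes: White carton 110 x 90 x 65 mm, a bystander; origin at the centre of its underside. Leave alone.
- jar: Glass jar with white lid, 64 mm across, 80 mm high, a bystander; origin at the centre of its underside. Leave alone.
- pen: Marker pen lying down, 130 mm long, a bystander; origin at the centre of its underside (x along the pen). Leave alone.
Things that resemble listed ones, but are neither listed nor needed, are in the scene too. What is shaped like the part that bears tester1_mid but turquoise is not meant.

How it is judged (in metres and radians):
On the way, in this order (a step that is already met when the one before it is completed fails the run):
1. the safety tab is slid clear (value of joint tab above 0.02 m), for 0.2 s.
2. the main latch is lifted off its ledge (value of joint latch above 0.25 rad), for 0.1 s.
3. the lid stands straight up (75 to 103 degrees) (value of joint lid between 1.3 and 1.8 rad), for 0.5 s.
4. every tester lies face up and fully down in a recess, with the lid standing up (all of step 3 and (distance between tester0_mid and recess0 below 0.022 m or distance between tester0_mid and recess1 below 0.022 m or distance between tester0_mid and recess2 below 0.022 m) and angle between each of tester0_mid, tester1_mid, tester2_mid, tester3_mid's own z axis and vertical below 0.12 rad and (distance between tester1_mid and recess0 below 0.022 m or distance between tester1_mid and recess1 below 0.022 m or distance between tester1_mid and recess2 below 0.022 m) and (distance between tester2_mid and recess0 below 0.022 m or distance between tester2_mid and recess1 below 0.022 m or distance between tester2_mid and recess2 below 0.022 m) and (distance between tester3_mid and recess0 below 0.022 m or distance between tester3_mid and recess1 below 0.022 m or distance between tester3_mid and recess2 below 0.022 m)), for 0.2 s.
At the end, for the whole second after the job is handed in: Every tester present lies face up (within 7 degrees) in a recess of its own, its centre within 22 mm of the middle of the recess's floor (18 mm when fully down and centred); the lid is shut (under 0.04 rad), the latch down (under 0.15 rad) and the safety tab back within 5 mm of locked ((distance between tester0_mid and recess0 below 0.022 m or distance between tester0_mid and recess1 below 0.022 m or distance between tester0_mid and recess2 below 0.022 m) and angle between each of tester0_mid, tester1_mid, tester2_mid, tester3_mid's own z axis and vertical below 0.12 rad and (distance between tester1_mid and recess0 below 0.022 m or distance between tester1_mid and recess1 below 0.022 m or distance between tester1_mid and recess2 below 0.022 m) and (distance between tester2_mid and recess0 below 0.022 m or distance between tester2_mid and recess1 below 0.022 m or distance between tester2_mid and recess2 below 0.022 m) and (distance between tester3_mid and recess0 below 0.022 m or distance between tester3_mid and recess1 below 0.022 m or distance between tester3_mid and recess2 below 0.022 m) and value of joint lid below 0.04 rad and value of joint latch below 0.15 rad and value of joint tab below 0.005 m); the robot touches nothing.
It fails at once if a bystander is pushed more than 50 mm (distance of any of spray, tape, bowl, wipes, jar, pen from where it was at the start of the episode above 0.05 m).
It fails at once if a standing bystander is tipped over (angle between any of spray, bowl, wipes, jar's own z axis and vertical above 0.6 rad).
Of tester0, tester1, tester2, tester3 only 2 to 3 are there at a start; the rules pass over those that are not, and their reading is None.
At some moment in a run one of tester0, tester1, tester2, tester3 may be knocked a few centimetres aside while the robot is not near it.
It also fails if it takes over 200 s, if anything falls off the work surface, if the arm or the gripper's body presses on something with over 40 N, if the wrist force passes 120 N, or if a joint passes its speed limit or range.

ROBOT

A 6-joint arm with a two-finger parallel gripper is mounted at the origin on the work surface. World frame = base frame: x ahead of the robot, y to its left, z up, the work surface at z = 0. Lengths are in m, angles in degrees, forces in N, time in s.
With the tool pointing down it reaches from about 0.3 to 0.875 m from the base axis. Payload 6.4 kg.
Tool frame: the origin (TCP) lies at the very end of the fingers, on their centre line; the grasp point (between the pads) lies 19 mm behind it; z points along the fingers, y is the direction in which the jaws open and shut (so a half turn about z gives the same grasp; the last joint's range is limited). The gripper opens to 85 mm and grips with 20 to 120 N. Pads are 22 mm wide; open, the fingers measure 114 mm over their backs; the gripper's body (76 mm by 85 mm) begins 54 mm behind the grasp point. The pads swing forward as they close: fully open they stand 13 mm farther back than shut.
Start: joints at [-83.153, 10.359, 92.074, -0, 77.567, -11.82], TCP at [0.184, -0.545, 0.231] pointing down, gripper open.
Joint ranges: [-171.53, 171.53], [-51.25, 118.39], [17.06, 147.69], [-65.23, 245.23], [0, 150.52], [-178.68, 178.68]. Speed limits (degrees/s): [147.25, 147.25, 172.46, 180, 180, 180].

INTERFACE

Orientations are given as [roll, pitch, yaw] about the fixed x, y, z axes, in that order (R = Rz(yaw) Ry(pitch) Rx(roll)).
In Python, from workcell import monitor, imaging, ctrl gives the robot as it stands.
- The arm moves only by the tool drive_tool, never from a script. Its arguments are lists of equal length, an entry for each row: "travel": the shift along the world's x, y, z in mm, a list of three; "twist": the turn, a rotation vector about the world's x, y, z in rad, a list of three. In form: {"travel": [[x, y, z], ...], "twist": [[wx, wy, wz], ...]}. A call has 1 to 8 rows; each row is the pose to reach, as a shift and turn from the pose measured when the call began; what a row does not reach only later rows make up. A row lasts 1/12 s, in which the tool goes at most 41.7 mm and 7.16 degrees, less where a joint would pass 70% of its speed; a pose out of reach is approached as far as the arm can. A call with a gripper value outside its range is refused whole. "grip" is the opening, from 0 (shut) to 1 (fully open), set as the call begins (left out, the last holds). The fingers move at their own pace and stop on an object; the grip force is fixed at half the most. Time passes only in rows, so rows that repeat a pose let the fingers close. It gives the time, the measured TCP pose, the force and the opening at its end, in the units of the state.
- monitor.observe(): the state, without advancing time (a new reading comes with each control period).
- imaging.read_camera(name): name is "scene" or "top" or "wrist"; returns a dict with "pixels" (400x640x3 uint8, red, green, blue), "K" (3x3 intrinsics, pixels), "rvec" (rotation vector, rad) and "tvec" (3), from world to camera coordinates, as OpenCV has them. Camera axes: x right, y down, z forward; pixel columns grow to the right and rows downward; lengths in m; the calibration is good to about 2 mm. A picture is of the moment at which its call begins. There is no depth.
- ctrl.close_job(): hands the job in, once; it reports no verdict.
The state is a dict: "time": time; "joint_positions": joint angles; "joint_velocities": joint speeds; "effort": joint torques, N m; "tool_pos": TCP position; "eef_rot": TCP orientation; "ft_force": force on the tool from outside, world axes, zero at the start; "torque": the same for the moment, N m; "opening": opening from 0.0 (shut) to 1.0 (fully open).
Only numpy, scipy, OpenCV 4.12 (cv2) and the standard library are available. Lean on these libraries where they do the work, as an engineer would, in place of code of your own. Each camera call takes 0.05 s, during which the arm holds its last target.

## Working session

There is one attempt and no reset: what is moved stays moved. The work goes in short steps, Python scripts to look and compute and a tool call to move; the robot and the scene stay as the last step left them, time stands still between calls to the robot, and variables do not carry over. Pictures are saved under pics/ and viewed, and the job is handed in when it is done.

Besides the shell and the picture viewer there is one more tool, called after ">>>" as a command line: name --argument value ..., lists and objects as JSON in quotes. drive_tool: Moves the arm, as the interface text tells. Its arguments: {"type":"object","properties":{"travel":{"type":"array"},"twist":{"type":"array"},"grip":{"type":"number"}},"required":["travel","twist"]}

```bash
ls; mkdir -p pics
cat > h.py <<'E'
import numpy as np, cv2, json
from workcell import monitor, imaging, ctrl
def cam(name, save=None):
    d=imaging.read_camera(name)
    d={k:(np.array(v)) for k,v in d.items()}
    if save:
        cv2.imwrite('pics/%s.png'%save, d['pixels'][:,:,::-1]); np.savez('pics/%s.npz'%save,**d)
    return d
def load(s): return dict(np.load('pics/%s.npz'%s))
def proj(d,P):
    return cv2.projectPoints(np.array(P,float).reshape(-1,3),d['rvec'],d['tvec'],d['K'],None)[0].reshape(-1,2)
def ray(d,uv):
    R=cv2.Rodrigues(d['rvec'])[0]; c=-R.T@d['tvec'].reshape(3)
    v=R.T@np.linalg.inv(d['K'])@np.array([uv[0],uv[1],1.]); return c,v/np.linalg.norm(v)
def onz(d,uv,z):
    c,v=ray(d,uv); return c+v*(z-c[2])/v[2]
def tri(obs):
    A=np.zeros((3,3));b=np.zeros(3)
    for d,uv in obs:
        c,v=ray(d,uv);M=np.eye(3)-np.outer(v,v);A+=M;b+=M@c
    X=np.linalg.solve(A,b); return X,[np.linalg.norm((np.eye(3)-np.outer(v,v))@(X-c)) for c,v in [ray(d,uv) for d,uv in obs]]
def crop(s,x0,y0,x1,y1,k,out):
    im=cv2.imread('pics/%s.png'%s)[y0:y1,x0:x1]; cv2.imwrite('pics/%s.png'%out,cv2.resize(im,None,fx=k,fy=k,interpolation=cv2.INTER_CUBIC))
E
python3 - <<'E'
from h import *
for n in ['scene','top','wrist']: 
    d=cam(n,n+'0'); print(n,d['K'][0,0],ray(d,(320,200)))
print(monitor.observe())
E
```

```text
pics
scene 363.50415037423915 (array([1.28077413, 0.11926534, 0.93742794]), array([-0.69189408, -0.18209668, -0.69865827]))
top 518.8578044309687 (array([ 0.20632495, -0.08776092,  1.47107479]), array([ 0.20263037,  0.0148742 , -0.97914233]))
wrist 323.63829183477355 (array([ 0.24730005, -0.52267634,  0.37184754]), array([-0.25132236, -0.08826994, -0.96387006]))
{'time': 0.15, 'joint_positions': array([-8.31547371e+01,  1.03930002e+01,  9.21164589e+01,  1.65736537e-03,
        7.75664543e+01, -1.18178048e+01]), 'joint_velocities': array([-0.05027907, -0.07174643, -0.19401599,  0.05669088,  0.04707074,
       -0.05325227]), 'effort': array([ 1.84769866e-03, -4.45255458e+01, -3.51692069e+01, -1.32817013e-04,
        5.74117410e-03, -1.32941560e-05]), 'tool_pos': array([ 0.18400015, -0.54434444,  0.2305996 ]), 'eef_rot': array([-1.79926027e+02, -1.71307925e-02,  1.86626987e+01]), 'ft_force': array([ 0.46003391,  0.49758909, -0.03161204]), 'torque': array([ 0.00364663, -0.02749406, -0.01546255]), 'opening': 1.0018962123852446}
```

View pics/scene0.png

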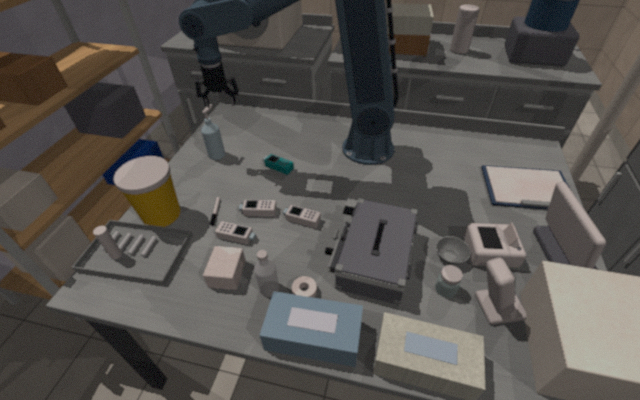

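View pics/top0.png

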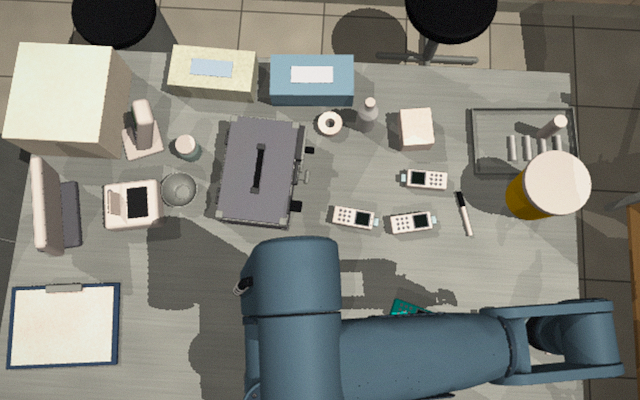

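View pics/wrist0.png

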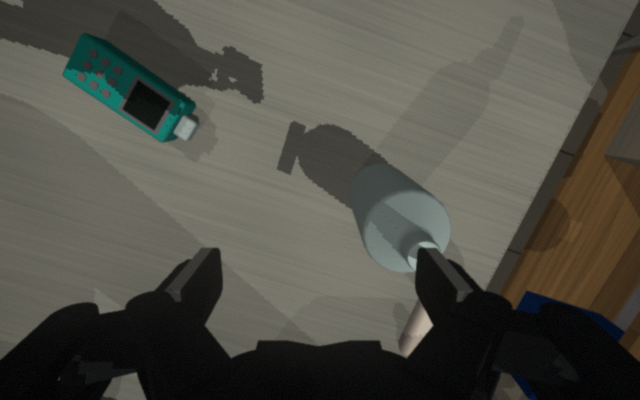

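Run:
```python
from h import *
d=load('top0')
for uv in [(320,0),(320,400),(0,200),(640,200),(320,200)]: print(uv,onz(d,uv,0).round(3))
crop('top0',200,100,340,240,5,'c1'); crop('top0',320,150,480,250,5,'c2'); crop('scene0',310,180,430,300,5,'c3')
```

```text
(320, 0) [ 1.152 -0.029  0.   ]
(320, 400) [-0.036 -0.096  0.   ]
(0, 200) [0.459 0.862 0.   ]
(640, 200) [ 0.562 -0.988  0.   ]
(320, 200) [ 0.511 -0.065  0.   ]
```

View pics/c1.png

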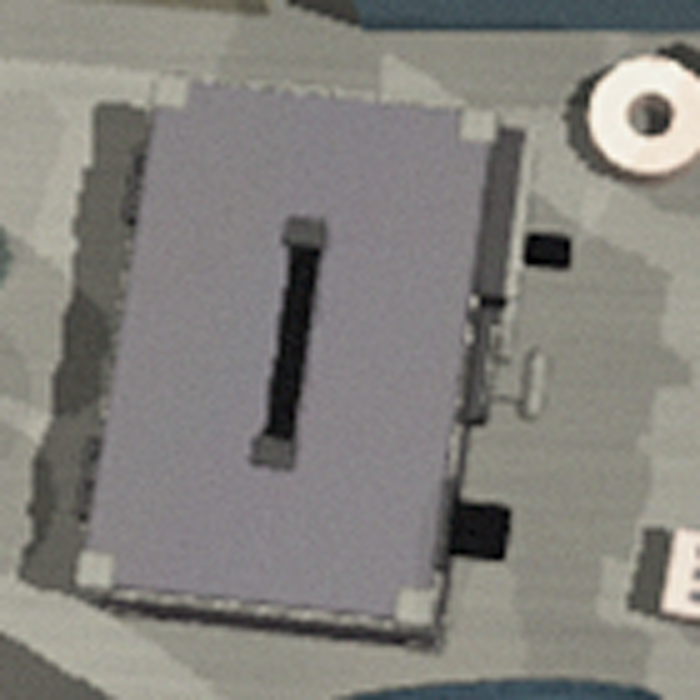

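View pics/c2.png

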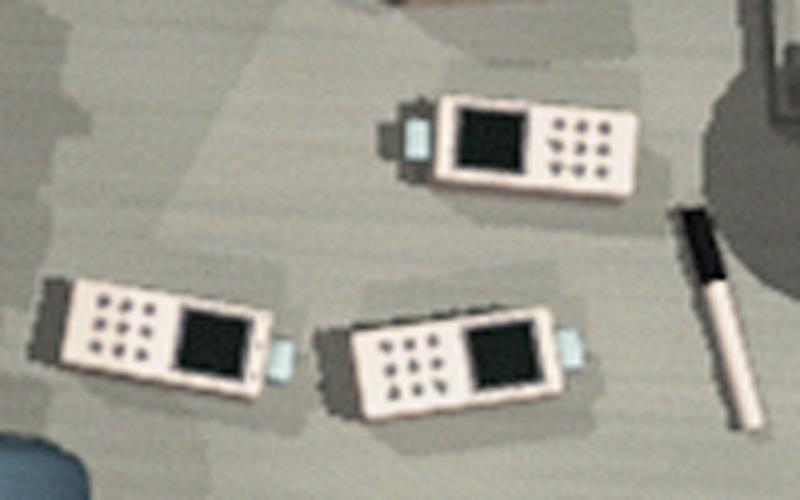

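View pics/c3.png

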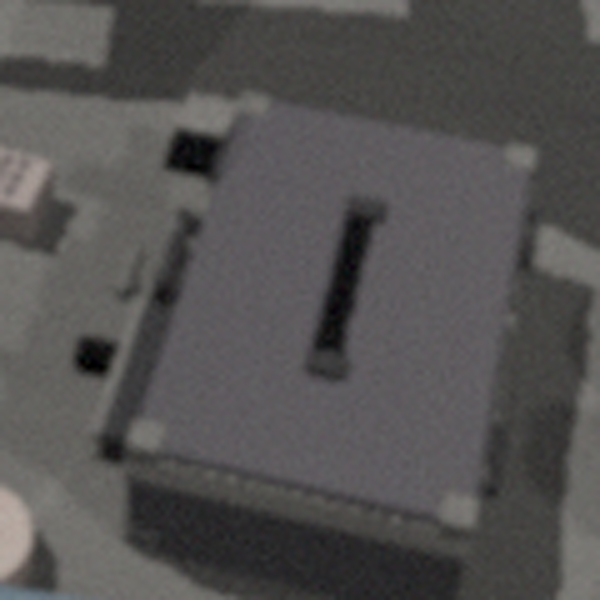

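```bash
cat >> h.py <<'E'
def c2w(p,P):
    P=np.array(P,float).reshape(-1,3)/1000; x,y,a=p[:3]; c,s=np.cos(a),np.sin(a)
    return np.c_[x+c*P[:,0]-s*P[:,1], y+s*P[:,0]+c*P[:,1], P[:,2]]
E
python3 - <<'E'
from h import *
from scipy.optimize import least_squares
T=load('top0');S=load('scene0')
C=[(95,-145,103),(-95,-145,103),(-95,145,103),(95,145,103)]
ut=[(230.4,116.4),(299.4,122.4),(287,224.4),(215.6,217.6)]
us=[(406,285),(335.6,268),(357.6,201.6),(417.6,210)]
for a,b,c in zip(ut,us,C): X,r=tri([(T,a),(S,b)]);print(c,X.round(4),np.round(r,4))
C2=C+[(-132,-75,90),(-119,90,101)]; ut2=ut+[(309.6,150),(296,206)]
C3=C+[(-132,-75,90)]; us2=us+[(329,251)]
f=lambda p: np.r_[(proj(T,c2w(p,C2))-ut2).ravel(),(proj(S,c2w(p,C3))-us2).ravel()]
r=least_squares(f,[.55,.1,1.5]);p=r.x;print(p,np.degrees(p[2]),f(p).round(1))
for n,q in dict(knob=(-132,-75,80),knobout=(-132,-105,80),lug=(-119,90,94),pull=(-133,0,71),r0=(0,-80,28),r2=(0,80,28),hinge=(95,0,85)).items(): print(n,c2w(p,q).round(4))
# testers face corners z=.036
for n,cs in dict(A=[(76,278),(273,315),(262,398),(62,360)],B=[(350,330),(548,307),(563,396),(366,420)],Cc=[(440,95),(638,112),(630,198),(434,184)]).items():
    P=np.array([onz(T,(320+a/5,150+b/5),.036) for a,b in cs]);print(n,P.mean(0).round(3),np.linalg.norm(P-np.roll(P,-1,0),axis=1).round(3),np.degrees(np.arctan2(*(P[1]-P[0])[[1,0]])).round(1))
E
```

```text
(95, -145, 103) [0.7147 0.1984 0.0989] [0.0018 0.0018]
(-95, -145, 103) [0.7059 0.0049 0.1025] [0.0024 0.0024]
(-95, 145, 103) [0.4202 0.02   0.0882] [0.0017 0.0017]
(95, 145, 103) [0.4266 0.2131 0.0981] [0.0027 0.0027]
[0.56735754 0.10862788 1.52205018] 87.20705129568864 [-0.2 -1.2 -1.5 -0.6 -1.4  0.  -0.4 -0.5 -1.1 -1.4  1.  -0.6 -1.3 -0.3
 -0.4  0.5  0.1 -3.6 -1.4 -1.   0.1 -1.9]
knob [[ 0.6358 -0.0269  0.08  ]]
knobout [[ 0.6658 -0.0283  0.08  ]]
lug [[ 0.4717 -0.0058  0.094 ]]
pull [[ 0.5609 -0.0242  0.071 ]]
r0 [[0.6473 0.1047 0.028 ]]
r2 [[0.4875 0.1125 0.028 ]]
hinge [[0.572  0.2035 0.085 ]]
A [ 0.458 -0.163  0.036] [0.113 0.048 0.114 0.047] -97.7
B [ 0.453 -0.325  0.036] [0.112 0.051 0.111 0.051] -80.1
Cc [ 0.58  -0.367  0.036] [0.113 0.051 0.111 0.052] -91.9
```

>>> drive_tool --travel '[[193,257,80],[193,257,80],[193,257,80],[193,257,80],[193,257,80],[193,257,80],[193,257,80],[193,257,80]]' --twist '[[0,0,0.6],[0,0,0.6],[0,0,0.6],[0,0,0.6],[0,0,0.6],[0,0,0.6],[0,0,0.6],[0,0,0.6]]' --grip 0.6

```text
time: 0.82
tool_pos: [0.3778, -0.2853, 0.3111]
eef_rot: [-179.9, -0.0, 53.0]
ft_force: [0.3, -0.6, -0.4]
opening: 0.597
```

>>> drive_tool --travel '[[202,235,0],[202,235,0],[202,235,0],[202,235,0],[202,235,0],[202,235,0],[202,235,0],[202,235,0]]' --twist '[[0,0,0.597],[0,0,0.597],[0,0,0.597],[0,0,0.597],[0,0,0.597],[0,0,0.597],[0,0,0.597],[0,0,0.597]]'

```text
time: 1.48
tool_pos: [0.5816, -0.0463, 0.3106]
eef_rot: [-179.9, -0.1, 87.4]
ft_force: [-0.2, -0.5, -0.4]
opening: 0.599
```

Run:
```python
from h import *
d=cam('wrist','w1'); s=monitor.observe(); print(s['tool_pos'],s['eef_rot'],s['joint_positions'].round(1))
p=[0.56735754,0.10862788,1.52205018]
Q=[(-132,-75,90),(-119,90,101),(-133,0,78),(-95,-145,103),(-95,145,103)]
print(proj(d,c2w(p,Q)).round(0))
```

```text
[ 0.58242836 -0.04498849  0.31034541] [-1.79965217e+02 -1.69164896e-01  8.75019627e+01] [-16.1   8.4  85.2   0.2  86.5 -13.6]
[[366. 153.]
 [214. 141.]
 [299. 152.]
 [436. 119.]
 [159. 118.]]
```

View pics/w1.png

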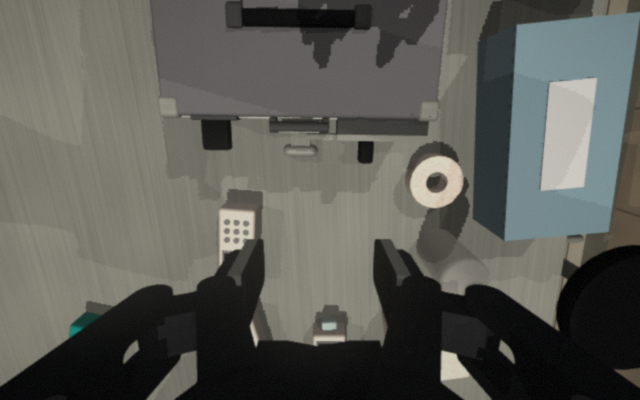

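Run:
```python
from h import *
W=load('w1');T=load('top0');S=load('scene0')
for n,a,b,c in [('knobtop',(366,151),(309.6,150),(329,251)),('lugtop',(217,136),(296,206),(349,210.5)),('pull',(300.5,150),(307,176.8),(336,237)),('corn-',(438,118),(299.4,122.4),(335.6,268)),('corn+',(161,118),(287,224.4),(357.6,201.6))]:
    for o in ([(W,a),(T,b)],[(W,a),(S,c)],[(W,a),(T,b),(S,c)]):
        X,r=tri(o);print(n,X.round(4),np.round(r,4))
```

```text
knobtop [ 0.64   -0.0286  0.0628] [0.0004 0.0004]
knobtop [ 0.637  -0.0263  0.0823] [0.0005 0.0005]
knobtop [ 0.636  -0.0277  0.0799] [0.002  0.0021 0.0008]
lugtop [ 0.4719 -0.0019  0.0891] [0.0008 0.0008]
lugtop [0.4735 0.0007 0.0953] [0.0015 0.0015]
lugtop [ 0.4717 -0.0006  0.0922] [0.0011 0.0022 0.0027]
pull [ 0.5618 -0.0251  0.0607] [0.0013 0.0013]
pull [ 0.5611 -0.0227  0.0591] [0.0013 0.0013]
pull [ 0.5618 -0.0238  0.0598] [0.0006 0.0025 0.0025]
corn- [0.7273 0.006  0.0493] [0.0014 0.0014]
corn- [0.7083 0.0079 0.1066] [0. 0.]
corn- [0.7072 0.0059 0.1042] [0.0026 0.0038 0.0017]
corn+ [0.4185 0.0191 0.0997] [0.0017 0.0017]
corn+ [0.407  0.0205 0.0756] [0.0003 0.0003]
corn+ [0.4182 0.0202 0.0901] [0.0041 0.0028 0.0029]
```

>>> drive_tool --travel '[[54,18,0],[54,18,-150],[54,18,-150],[54,18,-150],[54,18,-150],[54,18,-160],[54,18,-160],[54,18,-160]]' --twist '[[0,0,0],[0,0,0],[0,0,0],[0,0,0],[0,0,0],[0,0,0],[0,0,0],[0,0,0]]'

```text
time: 2.2
tool_pos: [0.6368, -0.0273, 0.1512]
eef_rot: [-180.0, -0.2, 87.5]
ft_force: [0.2, 0.6, 0.7]
opening: 0.6
```

Run:
```python
from h import *
d=cam('wrist','w2'); s=monitor.observe(); print(s['tool_pos'],s['eef_rot'])
p=[0.56735754,0.10862788,1.52205018]
print(proj(d,c2w(p,[(-132,-75,90),(-119,90,101),(-133,0,78),(-95,-145,103),(-95,145,103)])).round(0), proj(d,s['tool_pos']))
```

```text
[ 0.63767781 -0.02749924  0.1527022 ] [ 1.79851244e+02 -1.28547800e-01  8.74961583e+01]
[[316. 216.]
 [ 48. 200.]
 [208. 211.]
 [435. 163.]
 [-57. 161.]] [[319.46752518 258.0598255 ]]
```

View pics/w2.png

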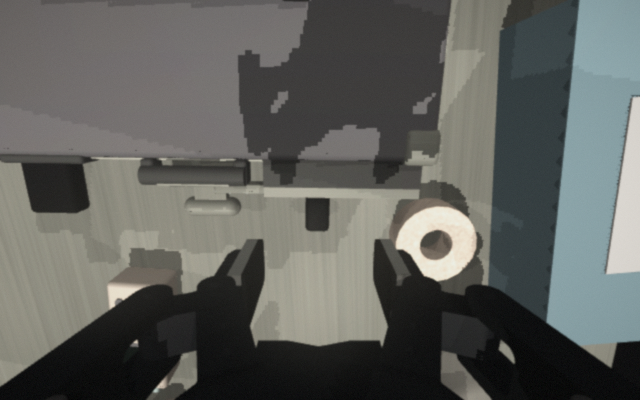

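>>> drive_tool --travel '[[-1,2,-41],[-1,2,-82],[-1,2,-89],[-1,2,-89]]' --twist '[[0,0,0],[0,0,0],[0,0,0],[0,0,0]]'

```text
time: 2.58
tool_pos: [0.6352, -0.0254, 0.0627]
eef_rot: [-179.9, -0.2, 87.5]
ft_force: [0.5, 0.2, 0.7]
opening: 0.598
```

>>> drive_tool --travel '[[0,0,0],[0,0,0],[0,0,0],[0,0,0],[0,0,0],[0,0,0]]' --twist '[[0,0,0],[0,0,0],[0,0,0],[0,0,0],[0,0,0],[0,0,0]]' --grip 0

```text
time: 3.08
tool_pos: [0.6374, -0.0259, 0.0662]
eef_rot: [179.8, -0.1, 87.5]
ft_force: [-1.7, 0.1, 5.5]
opening: 0.178
```

>>> drive_tool --travel '[[8,-0.4,0],[16,-0.8,0],[24,-1.2,0],[29,-1.4,0],[29,-1.4,0],[29,-1.4,0]]' --twist '[[0,0,0],[0,0,0],[0,0,0],[0,0,0],[0,0,0],[0,0,0]]'

```text
time: 3.58
tool_pos: [0.6662, -0.0276, 0.0664]
eef_rot: [179.9, -0.1, 87.5]
ft_force: [-5.6, -2.9, -1.1]
opening: 0.172
```

>>> drive_tool --travel '[[0,0,0],[0,0,0],[0,0,0],[0,0,40],[0,0,80],[0,0,100],[0,0,100]]' --twist '[[0,0,0],[0,0,0],[0,0,0],[0,0,0],[0,0,0],[0,0,0],[0,0,0]]' --grip 0.55

```text
time: 4.17
tool_pos: [0.6709, -0.0283, 0.1746]
eef_rot: [179.1, 0.0, 87.5]
ft_force: [1.5, -0.3, 1.3]
opening: 0.553
```

Run:
```python
from h import *
d=load('w2'); print(onz(d,(212.5,205),.076), onz(d,(317,213),.09))
d=cam('wrist','w3'); s=monitor.observe(); print(s['tool_pos'],s['eef_rot'])
```

```text
[ 0.56356854 -0.02050233  0.076     ] [ 0.6363591  -0.02508001  0.09      ]
[ 0.66934515 -0.02798827  0.17134207] [ 1.79357031e+02 -1.95021221e-02  8.74807535e+01]
```

View pics/w3.png

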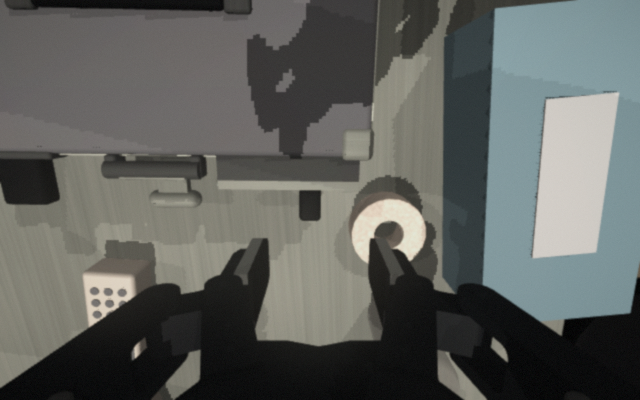

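>>> drive_tool --travel '[[-41,2,-10],[-82,4,-20],[-107,6,-40],[-107,6,-40],[-107,6,-40],[-107,6,-40]]' --twist '[[0,0,0],[0,0,0],[0,0,0],[0,0,0],[0,0,0],[0,0,0]]' --grip 0.75

```text
time: 4.72
tool_pos: [0.5632, -0.0221, 0.1315]
eef_rot: [179.3, -0.0, 87.5]
ft_force: [1.3, 0.1, 0.4]
opening: 0.747
```

Run:
```python
from h import *
d=load('w3'); print(onz(d,(175.5,198),.076))
d=cam('wrist','w4'); s=monitor.observe(); print(s['tool_pos'],s['eef_rot'],proj(d,[(.563,-.0215,.076)]))
```

```text
[ 0.56411438 -0.02105993  0.076     ]
[ 0.56402752 -0.02235338  0.13208698] [1.79220445e+02 2.45023752e-03 8.74763455e+01] [[316.34627081 217.81554826]]
```

View pics/w4.png

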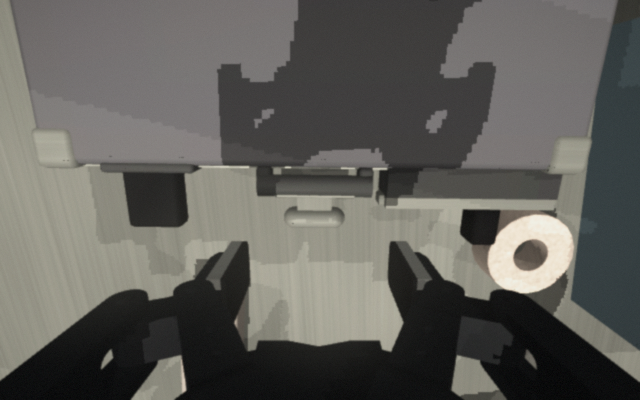

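>>> drive_tool --travel '[[-1,2,-41],[-1,2,-82],[-1,2,-82],[-1,2,-82]]' --twist '[[0.012,0,0],[0.012,0,0],[0.012,0,0],[0.012,0,0]]'

```text
time: 5.1
tool_pos: [0.5628, -0.0205, 0.049]
eef_rot: [179.4, -0.7, 87.5]
ft_force: [-0.6, 0.3, 0.3]
opening: 0.746
```

>>> drive_tool --travel '[[0,0,0],[0,0,0],[0,0,0],[0,0,0],[0,0,0]]' --twist '[[0,0,0],[0,0,0],[0,0,0],[0,0,0],[0,0,0]]' --grip 0.42

```text
time: 5.52
tool_pos: [0.5621, -0.0208, 0.0517]
eef_rot: [179.6, -0.7, 87.5]
ft_force: [-10.6, -0.9, 10.5]
opening: 0.432
```

>>> drive_tool --travel '[[0,-3,3],[0,-5.4,6.2],[0,-7.7,9.5],[-0.5,-9.5,13.3],[-0.5,-12,21],[-0.6,-13,29],[-0.6,-13,29],[-0.6,-13,29]]' --twist '[[0,0,0],[0,0,0],[0,0,0],[0,0,0],[0,0,0],[0,0,0],[0,0,0],[0,0,0]]'

```text
time: 6.18
tool_pos: [0.5608, -0.0337, 0.0821]
eef_rot: [179.6, -0.7, 87.5]
ft_force: [-7.6, 1.1, -1.6]
opening: 0.428
```

Run:
```python
from h import *
d=cam('wrist','w5'); s=monitor.observe(); print(s['tool_pos'],s['eef_rot'],s['opening'],s['ft_force'])
cam('scene','s1'); crop('s1',290,170,430,300,5,'c4')
```

```text
[ 0.5607643  -0.03368738  0.08190982] [179.63194639  -0.66699798  87.50711607] 0.42956630590639994 [-6.98231946  0.81823505 -1.25333824]
```

View pics/w5.png

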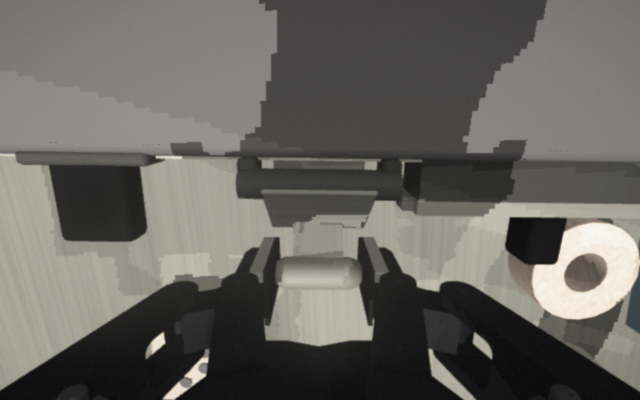

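View pics/c4.png

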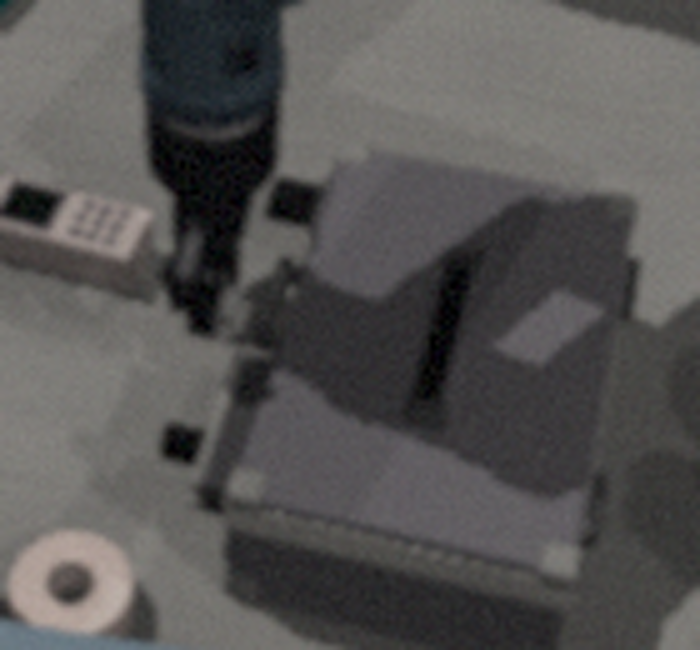

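>>> drive_tool --travel '[[0,0,0],[0,0,0],[0,0,0],[0,0,40],[0,0,80],[-20,10,90],[-60,20,90],[-86,29,90]]' --twist '[[0,0,0],[0,0,0],[0,0,0],[0,0,0],[0,0,0],[0,0,0],[0,0,0],[0,0,0]]' --grip 0.68

```text
time: 6.95
tool_pos: [0.4747, -0.0047, 0.1739]
eef_rot: [179.4, -0.6, 87.5]
ft_force: [-0.1, 0.1, -0.1]
opening: 0.683
```

Run:
```python
from h import *
d=cam('wrist','w6'); s=monitor.observe(); print(s['tool_pos'],s['eef_rot'],s['opening'],s['ft_force'])
print(proj(d,[(.4735,-.004,.101)]))
```

```text
[ 0.46953038 -0.0023599   0.17193769] [179.7784834   -0.72008468  87.57614277] 0.68085030614239 [-0.48657239  4.06691111 -1.92067913]
[[315.00285943 210.76385311]]
```

View pics/w6.png

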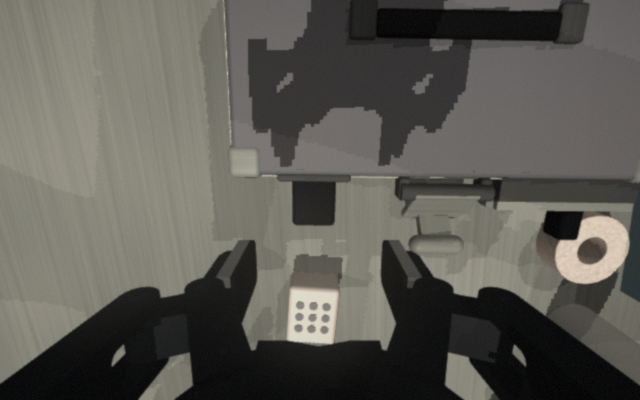

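>>> drive_tool --travel '[[4,-1,-41],[4,-1,-82],[4,-1,-98],[4,-1,-98],[4,-1,-98]]' --twist '[[0,0.011,0],[0,0.011,0],[0,0.011,0],[0,0.011,0],[0,0.011,0]]'

```text
time: 7.42
tool_pos: [0.474, -0.0035, 0.0743]
eef_rot: [-179.6, -0.7, 87.6]
ft_force: [-1.0, -0.6, -0.0]
opening: 0.685
```

>>> drive_tool --travel '[[0,0,0],[0,0,0],[0,0,0],[0,0,0],[0,0,0],[0,0,0]]' --twist '[[0,0,0],[0,0,0],[0,0,0],[0,0,0],[0,0,0],[0,0,0]]' --grip 0

```text
time: 7.92
tool_pos: [0.4718, -0.0037, 0.0756]
eef_rot: [-179.3, -0.7, 87.6]
ft_force: [-15.5, -1.8, 11.2]
opening: 0.338
```

Run:
```python
import numpy as np
f=lambda t:np.array([-214*np.cos(t)+9*np.sin(t),214*np.sin(t)+9*np.cos(t)])
for a,b in [(0,.8),(.8,1.6)]:
    print([[round(.0487*d[0],1),round(.9988*d[0],1),round(d[1],1)] for d in [f(t)-f(a) for t in np.linspace(a,b,9)[1:]]])
```

```text
[[np.float64(0.1), np.float64(2.0), np.float64(21.3)], [np.float64(0.3), np.float64(6.0), np.float64(42.3)], [np.float64(0.6), np.float64(12.2), np.float64(62.8)], [np.float64(1.0), np.float64(20.4), np.float64(82.6)], [np.float64(1.5), np.float64(30.5), np.float64(101.5)], [np.float64(2.1), np.float64(42.4), np.float64(119.3)], [np.float64(2.7), np.float64(56.1), np.float64(135.7)], [np.float64(3.5), np.float64(71.3), np.float64(150.8)]]
[[np.float64(0.8), np.float64(16.6), np.float64(13.4)], [np.float64(1.7), np.float64(34.5), np.float64(25.2)], [np.float64(2.6), np.float64(53.5), np.float64(35.0)], [np.float64(3.6), np.float64(73.4), np.float64(42.9)], [np.float64(4.6), np.float64(94.0), np.float64(48.8)], [np.float64(5.6), np.float64(115.0), np.float64(52.6)], [np.float64(6.6), np.float64(136.3), np.float64(54.3)], [np.float64(7.7), np.float64(157.7), np.float64(53.9)]]
```

>>> drive_tool --travel '[[0.1,0.5,10],[0.1,2,21.3],[0.2,6,42.3],[0.6,12.2,62.8],[1,20.4,82.6],[1.5,30.5,101.5],[1.5,30.5,101.5]]' --twist '[[0,0,0],[0,0,0],[0,0,0],[0,0,0],[0,0,0],[0,0,0],[0,0,0]]'

```text
time: 8.5
tool_pos: [0.4737, 0.0284, 0.1806]
eef_rot: [-179.5, -0.7, 87.6]
ft_force: [-5.6, 3.3, -0.2]
opening: 0.338
```

Run:
```python
from h import *
d=cam('wrist','w7'); s=monitor.observe(); print(s['tool_pos'],s['eef_rot'],s['opening'],s['ft_force'],s['torque'])
cam('scene','s2');
```

```text
[0.47363406 0.02790732 0.17973355] [-179.45278186   -0.69875838   87.5805711 ] 0.3380102838202279 [-4.07068152  2.56731553  1.82616138] [ 0.24555993  0.17997094 -0.63521868]
```

View pics/s2.png

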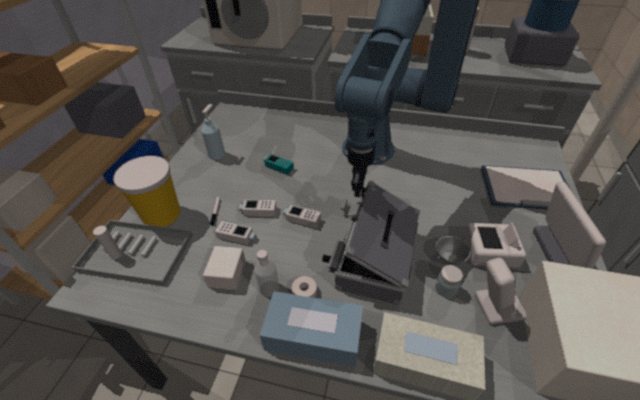

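>>> drive_tool --travel '[[0.5,11.9,17.8],[1.2,25.6,34.2],[2,40.8,49.3],[2.8,57.4,62.7],[3.6,75.3,74.5],[4.5,94.3,84.3],[5.5,114,92.2],[6.5,134.8,98.1]]' --twist '[[0,0,0],[0,0,0],[0,0,0],[0,0,0],[0,0,0],[0,0,0],[0,0,0],[0,0,0]]'

```text
time: 9.27
tool_pos: [0.4814, 0.1614, 0.2782]
eef_rot: [-179.7, -0.5, 87.5]
ft_force: [8.7, -5.7, -14.0]
opening: 0.336
```

>>> drive_tool --travel '[[1,21,1],[2,42.5,2.5],[3.1,63.8,2.1],[3.6,74.5,1],[3.6,74.5,1],[3.6,74.5,1]]' --twist '[[0,0,0],[0,0,0],[0,0,0],[0,0,0],[0,0,0],[0,0,0]]'

```text
time: 9.77
tool_pos: [0.4859, 0.237, 0.2814]
eef_rot: [-179.9, -0.7, 87.6]
ft_force: [-0.1, 4.3, 6.1]
opening: 0.334
```

Run:
```python
from h import *
d=cam('wrist','w8'); s=monitor.observe(); print(s['tool_pos'],s['eef_rot'],s['opening'],s['ft_force'],s['torque'])
cam('scene','s3');
```

```text
[0.48586871 0.23678046 0.28145708] [-179.90540037   -0.66128683   87.52807075] 0.333908399363842 [1.36906171 4.80063141 6.74901971] [ 0.12457205 -0.14231461 -0.26814571]
```

View pics/s3.png

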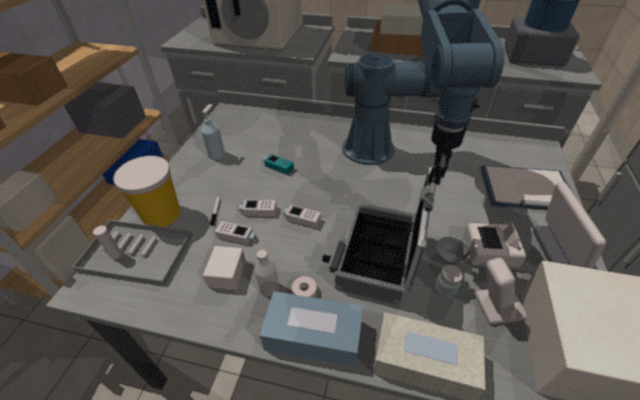

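View pics/w8.png

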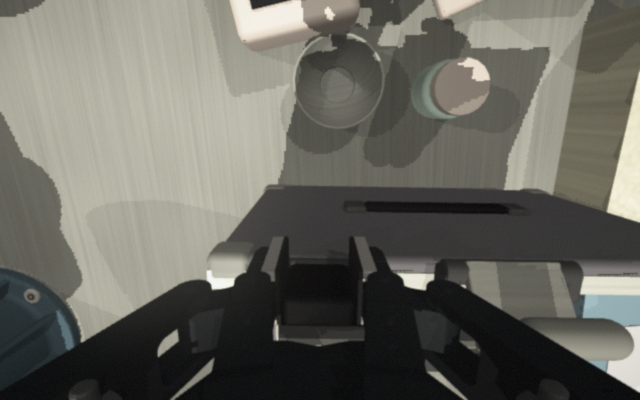

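>>> drive_tool --travel '[[0,0,0],[0,0,0],[0,0,0],[0,0,35],[0,0,70],[0,-30,75],[0,-70,75],[0,-110,75]]' --twist '[[0,0,0],[0,0,0],[0,0,0],[0,0,0],[0,0,0],[0,0,0],[0,0,0],[0,0,0]]' --grip 0.6

```text
time: 10.53
tool_pos: [0.4858, 0.1258, 0.3574]
eef_rot: [-180.0, -0.7, 87.6]
ft_force: [0.2, 1.2, -1.2]
opening: 0.601
```

>>> drive_tool --travel '[[10,-40,0],[20,-80,0],[20,-120,0],[20,-160,-20],[10,-200,-30],[0,-240,-30],[0,-280,-30],[0,-300,-30]]' --twist '[[0,0,0],[0,0,0],[0,0,0],[0,0,0],[0,0,0],[0,0,0],[0,0,0],[0,0,0]]' --grip 0.85

```text
time: 11.2
tool_pos: [0.4843, -0.1784, 0.3268]
eef_rot: [-179.9, -0.6, 87.4]
ft_force: [0.6, -0.2, -0.6]
opening: 0.851
```

Run:
```python
from h import *
d=cam('wrist','w9'); s=monitor.observe(); print(s['tool_pos'],s['eef_rot'],s['opening'],s['ft_force'])
cam('scene','s4');cam('top','t4')
```

```text
[ 0.48454203 -0.18064071  0.32672581] [-179.93354922   -0.54506406   87.32976419] 0.8531204671469369 [-0.66630169 -2.67274005 -0.48207332]
```

View pics/w9.png

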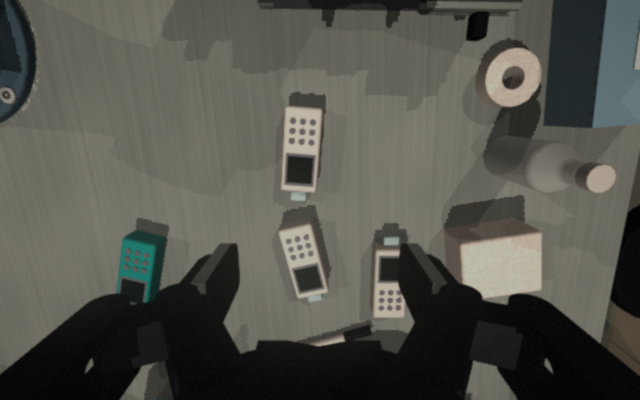

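View pics/t4.png

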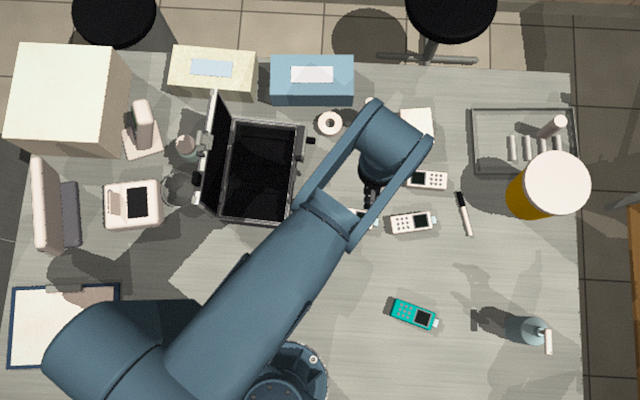

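View pics/s4.png

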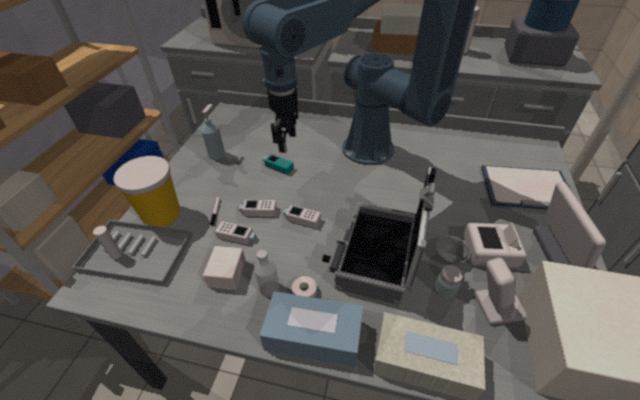

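```bash
cat >> h.py <<'E'
def tester(d,cs,z=.036,stub=1):
    """cs: 4 face corners ordered: keys-end a, keys-end b, screen-end b, screen-end a"""
    P=np.array([onz(d,c,z) for c in cs]); P=P[:,:2]
    ax=(P[2]+P[3]-P[0]-P[1]);L=np.linalg.norm(ax)/2;ax/=np.linalg.norm(ax)
    c=P.mean(0); return (c).round(4),(c+.008*ax).round(4),np.degrees(np.arctan2(ax[1],ax[0])).round(1),round(L,4),np.linalg.norm(P[0]-P[1]).round(4)
E
python3 - <<'E'
from h import *
crop('w9',260,80,440,330,3,'c5')
d=load('w9');print(tester(d,[(285,107),(322,108),(315,192),(281,191)]))
E
```

```text
(array([ 0.4616, -0.1591]), array([ 0.4607, -0.167 ]), np.float64(-97.1), np.float64(0.1115), np.float64(0.0477))
```

View pics/c5.png

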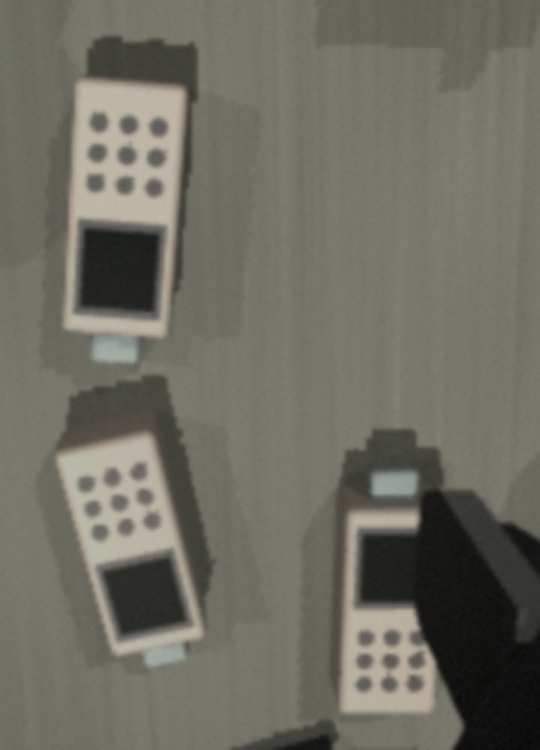

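Run:
```python
from h import *
T=load('top0');d=load('w9')
A9=np.array([(77,80),(187,86),(165,336),(65,329)])/3+[260,80]
At=np.array([(62,360),(76,278),(273,315),(262,398)])/5+[320,150]
print(tester(d,A9))
# image orientation: w9 left=-x(world), top: down=-x. keys-end: left(-x)=A9[0] ; top (62,360) is -x
for a,b in zip(A9,At): X,r=tri([(d,a),(T,b)]);print(X.round(4),np.round(r,4))
print(tester(d,np.array([(57,457),(150,433),(203,637),(115,656)])/3+[260,80]))
```

```text
(array([ 0.4622, -0.1588]), array([ 0.4612, -0.1667]), np.float64(-97.2), np.float64(0.1104), np.float64(0.0473))
[ 0.4444 -0.1029  0.0252] [0.0014 0.0014]
[ 0.4925 -0.108   0.0227] [0.0019 0.0019]
[ 0.4781 -0.2224  0.0134] [0.001 0.001]
[ 0.4301 -0.2175  0.0125] [0.0014 0.0014]
(array([ 0.457 , -0.3215]), array([ 0.4585, -0.3294]), np.float64(-79.0), np.float64(0.1096), np.float64(0.0457))
```

>>> drive_tool --travel '[[-23,17,-40],[-23,17,-80],[-23,17,-120],[-23,17,-160],[-23,17,-187],[-23,17,-187]]' --twist '[[0,0,-0.08],[0,0,-0.08],[0,0,-0.08],[0,0,-0.08],[0,0,-0.08],[0,0,-0.08]]'

```text
time: 11.85
tool_pos: [0.4578, -0.155, 0.1337]
eef_rot: [-179.3, -1.0, 82.9]
ft_force: [-0.1, 1.5, -0.3]
opening: 0.851
```

Run:
```python
from h import *
d=cam('wrist','w10'); s=monitor.observe(); print(s['tool_pos'],s['eef_rot'],s['opening'],s['ft_force'])
crop('w10',220,150,420,300,4,'c6')
```

```text
[ 0.45982554 -0.15638951  0.13719823] [-179.56324993   -0.92035583   82.90676495] 0.8533760551973892 [ 0.61248101  0.58874212 -0.18703965]
```

View pics/w10.png

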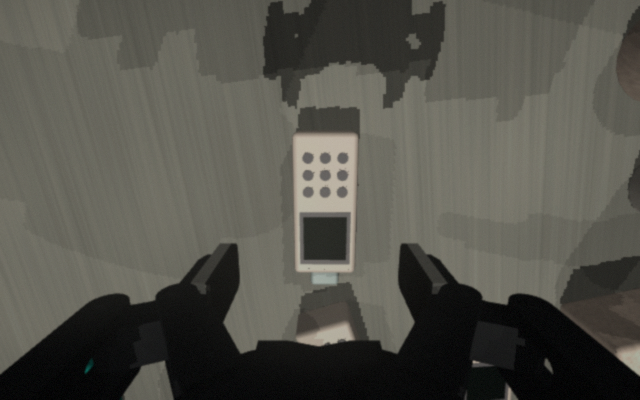

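Run:
```python
from h import *
d=load('w10');e=load('w9'); 
C=[(294,133),(358,134),(354,272),(295,272)]
for z in (.02,.028,.036): print(z,tester(d,C,z))
A9=np.array([(77,80),(187,86),(165,336),(65,329)])/3+[260,80]
for a,b in zip(C,A9): X,r=tri([(d,a),(e,b)]);print(X.round(4),np.round(r,4))
print(proj(d,monitor.observe()['tool_pos']))
```

```text
0.02 (array([ 0.4615, -0.1626]), array([ 0.4605, -0.1705]), np.float64(-97.4), np.float64(0.1177), np.float64(0.0497))
0.028 (array([ 0.4617, -0.1604]), array([ 0.4607, -0.1683]), np.float64(-97.4), np.float64(0.1141), np.float64(0.0482))
0.036 (array([ 0.4619, -0.1581]), array([ 0.4609, -0.1661]), np.float64(-97.4), np.float64(0.1104), np.float64(0.0466))
[ 0.4435 -0.1011  0.0122] [0.0002 0.0002]
[ 0.4925 -0.1065  0.0339] [0.0003 0.0003]
[ 0.4783 -0.2164  0.0349] [0.0003 0.0003]
[ 0.4314 -0.2114  0.0334] [0.0008 0.0008]
[[322.18880776 261.76479754]]
```

>>> drive_tool --travel '[[0.5,-18.5,-40],[0.5,-18.5,-80],[0.5,-18.5,-110],[0.5,-18.5,-121],[0.5,-18.5,-121],[0.5,-18.5,-121]]' --twist '[[-0.017,-0.006,0],[-0.017,-0.006,0],[-0.017,-0.006,0],[-0.017,-0.006,0],[-0.017,-0.006,0],[-0.017,-0.006,0]]'

```text
time: 12.4
tool_pos: [0.4619, -0.1755, 0.0182]
eef_rot: [179.9, 0.1, 82.9]
ft_force: [0.3, -1.3, -0.4]
opening: 0.85
```

>>> drive_tool --travel '[[0,0,0],[0,0,0],[0,0,0],[0,0,0],[0,0,0],[0,0,0]]' --twist '[[0,0,0],[0,0,0],[0,0,0],[0,0,0],[0,0,0],[0,0,0]]' --grip 0

```text
time: 12.9
tool_pos: [0.4644, -0.1769, 0.0216]
eef_rot: [179.6, 0.2, 83.0]
ft_force: [-2.6, 1.3, 10.9]
opening: 0.568
```

>>> drive_tool --travel '[[0,0,40],[0,0,80],[0,0,120],[5,30,160],[10,70,200],[20,110,210],[25,150,210],[25,160,210]]' --twist '[[0,0,0],[0,0,0],[0,0,0],[0,0,0.03],[0,0,0.073],[0,0,0.073],[0,0,0.073],[0,0,0.073]]'

```text
time: 13.57
tool_pos: [0.491, -0.0146, 0.2359]
eef_rot: [179.2, 0.2, 87.2]
ft_force: [-0.0, -0.5, -2.6]
opening: 0.567
```

Run:
```python
from h import *
d=cam('wrist','w11'); s=monitor.observe(); print(s['tool_pos'],s['eef_rot'],s['opening'],s['ft_force'])
p=[0.56735754,0.10862788,1.52205018]
print(proj(d,c2w(p,[(-70,51,44),(70,51,44),(-70,-29,44),(70,-29,44),(-95,145,85),(-95,-145,85),(89,139,85)])).round(0))
cam('top','t5')
```

```text
[ 0.4905824  -0.01043044  0.23534611] [1.79212872e+02 5.86540074e-02 8.73439953e+01] 0.5634329780148102 [-0.91795126  4.14107264 -1.83574345]
[[334. 120.]
 [336. -42.]
 [414. 120.]
 [426. -42.]
 [232. 150.]
 [552. 150.]
 [222. -98.]]
```

View pics/w11.png

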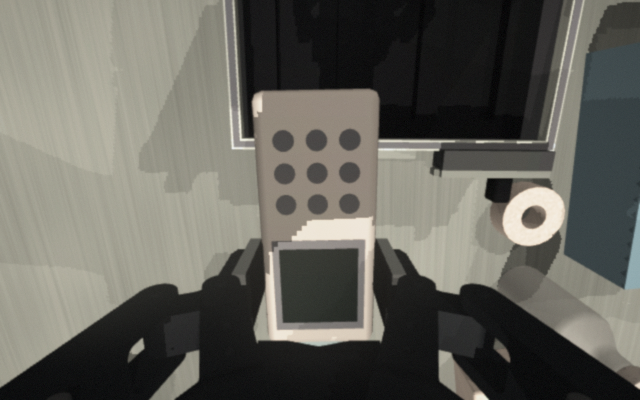

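Run:
```python
from h import *
d=load('w11')
for z in (.247,.252,.257): print(z,onz(d,(254,91),z),onz(d,(378,90),z), onz(d,(268,336),z))
print([onz(d,(u,v),.044) for u,v in [(413,120),(334,120)]])
crop('w11',220,0,560,160,2.3,'c7')
im=cv2.imread('pics/w11.png')[0:160,220:560]; cv2.imwrite('pics/c7.png',cv2.resize(np.clip(im.astype(float)*4,0,255).astype('uint8'),None,fx=2.3,fy=2.3))
```

```text
0.247 [0.4703466 0.0606727 0.247    ] [0.51758841 0.05875714 0.247     ] [ 0.46575704 -0.04878973  0.247     ]
0.252 [0.47120133 0.06037576 0.252     ] [0.51662476 0.05853393 0.252     ] [ 0.46678842 -0.04487337  0.252     ]
0.257 [0.47205605 0.06007882 0.257     ] [0.5156611  0.05831072 0.257     ] [ 0.4678198  -0.04095701  0.257     ]
[array([0.59193259, 0.0374721 , 0.044     ]), array([0.51260313, 0.04139868, 0.044     ])]
```

View pics/c7.png

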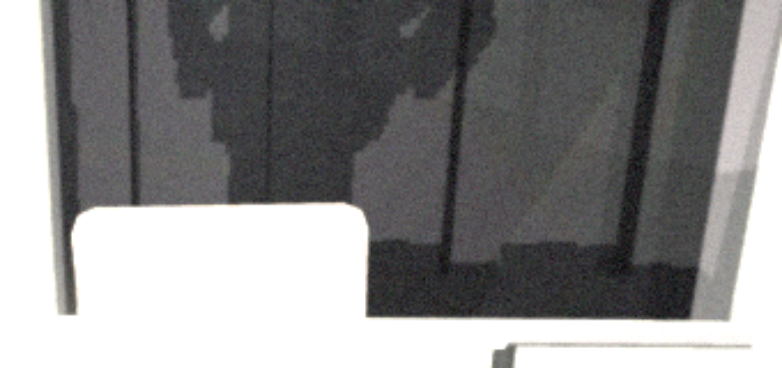

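>>> drive_tool --travel '[[-2,40,0],[-2,80,0],[-2,118,-10],[-2,118,-50],[-2,118,-90],[-2,118,-110],[-2,118,-110]]' --twist '[[0,0.014,0],[0,0.014,0],[0,0.014,0],[0,0.014,0],[0,0.014,0],[0,0.014,0],[0,0.014,0]]'

```text
time: 14.25
tool_pos: [0.4843, 0.1049, 0.1203]
eef_rot: [-179.4, 0.2, 87.5]
ft_force: [-0.7, 0.1, -1.4]
opening: 0.57
```

Run:
```python
from h import *
d=cam('wrist','w12'); s=monitor.observe(); print(s['tool_pos'],s['eef_rot'],s['opening'],s['ft_force'])
im=cv2.imread('pics/w12.png'); cv2.imwrite('pics/w12b.png',np.clip(im.astype(float)*2.5,0,255).astype('uint8'))
cam('scene','s5')
```

```text
[0.48643712 0.10470896 0.12310179] [-179.65626746    0.23801745   87.45451478] 0.5644428419044165 [-0.13918137 -0.46032641 -1.00681475]
```

View pics/w12b.png

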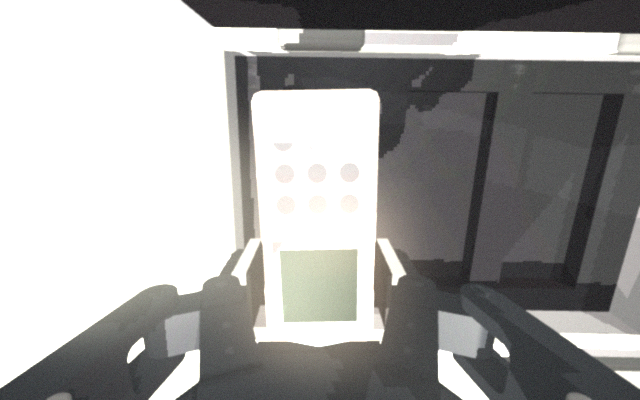

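View pics/s5.png

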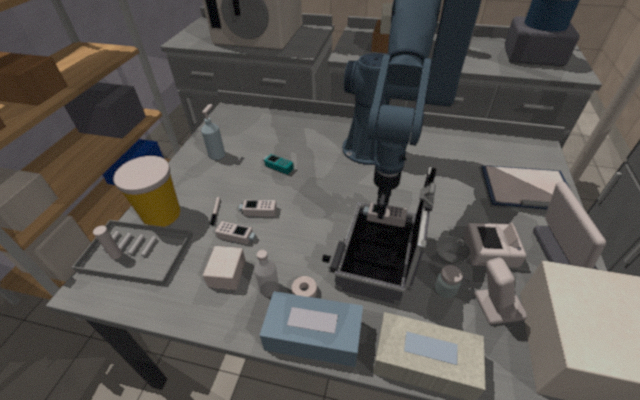

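Run:
```python
from h import *
d=load('w12')
p=[0.56735754,0.10862788,1.52205018]
for q in [(70,-29,44),(-70,-29,44),(70,-109,44),(-70,-109,44),(70,-51,44),(-70,-51,44),(70,-51,28),(89,139,85),(89,-139,85),(-89,-139,85)]: print(q,proj(d,c2w(p,[q])).round(0))
im=cv2.imread('pics/w12.png')[40:330,380:640]; cv2.imwrite('pics/c8.png',cv2.resize(np.clip(im.astype(float)*5,0,255).astype('uint8'),None,fx=2.6,fy=2))
```

```text
(70, -29, 44) [[495.  93.]]
(-70, -29, 44) [[467. 289.]]
(70, -109, 44) [[622.  94.]]
(-70, -109, 44) [[574. 290.]]
(70, -51, 44) [[530.  93.]]
(-70, -51, 44) [[497. 289.]]
(70, -51, 28) [[515.  94.]]
(89, 139, 85) [[207.  48.]]
(89, -139, 85) [[767.  50.]]
(-89, -139, 85) [[663. 351.]]
```

View pics/c8.png

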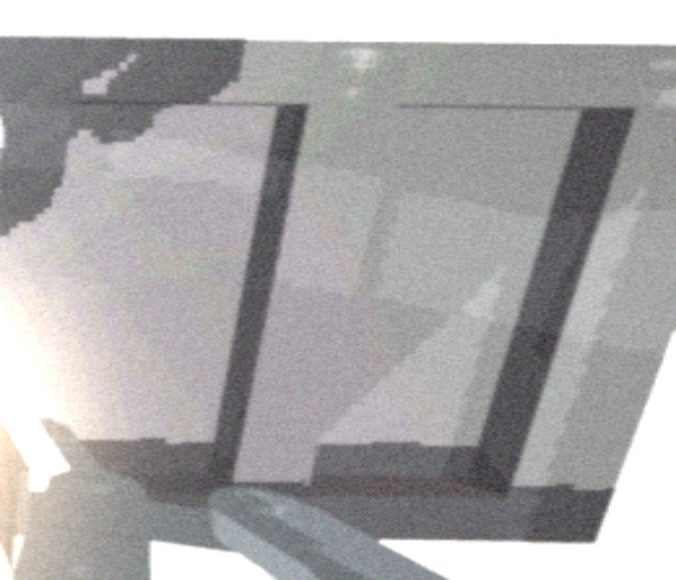

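>>> drive_tool --travel '[[2.5,3,-15],[2.5,3,-30],[2.5,3,-45],[2.5,3,-52],[2.5,3,-52]]' --twist '[[0,-0.006,0],[0,-0.006,0],[0,-0.006,0],[0,-0.006,0],[0,-0.006,0]]'

```text
time: 14.77
tool_pos: [0.4915, 0.1071, 0.0739]
eef_rot: [179.7, 0.2, 87.4]
ft_force: [0.1, -0.8, -0.9]
opening: 0.567
```

Run:
```python
from h import *
d=cam('wrist','w13'); s=monitor.observe(); print(s['tool_pos'],s['eef_rot'],s['opening'],s['ft_force'])
im=cv2.imread('pics/w13.png'); cv2.imwrite('pics/w13b.png',np.clip(im.astype(float)*2.5,0,255).astype('uint8'))
```

```text
[0.49190527 0.10721296 0.07454173] [179.65658464   0.21100235  87.39695325] 0.5614961809599763 [-0.0718553   1.01310103 -0.85700917]
```

View pics/w13b.png

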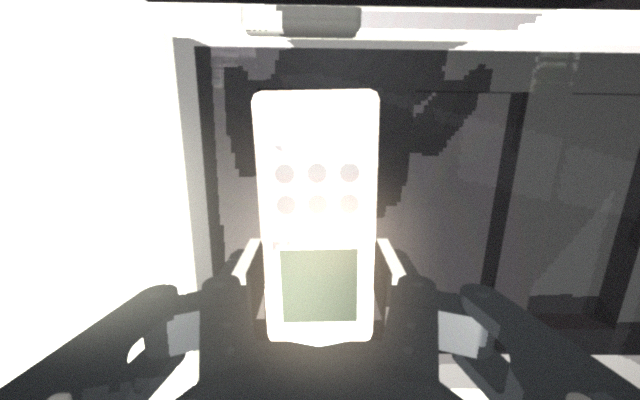

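>>> drive_tool --travel '[[-2.5,0.5,-5],[-2.5,0.5,-11],[-2.5,0.5,-17],[-2.5,0.5,-22],[-2.5,0.5,-25],[-2.5,0.5,-25]]' --twist '[[0,0,0],[0,0,0],[0,0,0],[0,0,0],[0,0,0],[0,0,0]]'

```text
time: 15.32
tool_pos: [0.4893, 0.1077, 0.0497]
eef_rot: [179.7, 0.2, 87.4]
ft_force: [-3.5, -0.9, 4.3]
opening: 0.565
```

>>> drive_tool --travel '[[0,0,0],[0,0,0],[0,0,0],[0,0,0],[0,0,30],[0,0,70],[0,-10,110],[0,-10,130]]' --twist '[[0,0,0],[0,0,0],[0,0,0],[0,0,0],[0,0,0],[0,0,0],[0,0,0],[0,0,0]]' --grip 0.7

```text
time: 15.98
tool_pos: [0.4915, 0.0969, 0.1844]
eef_rot: [179.4, 0.2, 87.4]
ft_force: [1.4, -0.1, -0.6]
opening: 0.7
```

Run:
```python
from h import *
d=cam('wrist','w14'); s=monitor.observe(); print(s['tool_pos'],s['eef_rot'],s['opening'],s['ft_force'])
im=cv2.imread('pics/w14.png'); cv2.imwrite('pics/w14b.png',np.clip(im.astype(float)*2.5,0,255).astype('uint8'))
```

```text
[0.49335951 0.09728614 0.18730239] [179.05660464   0.22168358  87.39358123] 0.698297083657049 [2.08527897 0.13621632 2.13621436]
```

View pics/w14b.png

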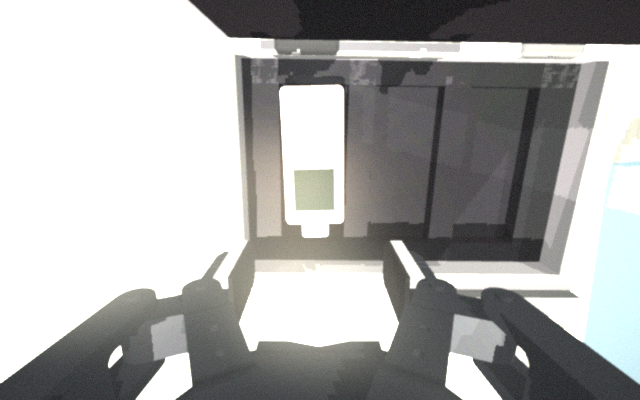

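Run:
```python
from h import *
d=load('w14'); 
C=[(281,86),(344,86),(344,224),(286,224)]
for z in (.056,.064,.072): print(z,tester(d,C,z))
p=[0.56735754,0.10862788,1.52205018]
print(proj(d,c2w(p,[(70,-29,44),(-70,-29,44)])))
```

```text
0.056 (array([0.4908, 0.1243]), array([0.4905, 0.1163]), np.float64(-91.8), np.float64(0.1154), np.float64(0.0496))
0.064 (array([0.4909, 0.1255]), array([0.4906, 0.1175]), np.float64(-91.8), np.float64(0.1119), np.float64(0.0482))
0.072 (array([0.4909, 0.1267]), array([0.4907, 0.1187]), np.float64(-91.8), np.float64(0.1085), np.float64(0.0467))
[[442.28471591  87.13645018]
 [426.59451558 243.88317643]]
```

>>> drive_tool --travel '[[0,-20,30],[-10,-60,40],[-15,-100,40],[-20,-140,40],[-25,-180,40],[-30,-220,40],[-30,-260,40],[-34,-300,20]]' --twist '[[0,0,0],[0,0,0],[0,0,0],[0,0,0.05],[0,0,0.1],[0,0,0.15],[0,0,0.2],[0,0,0.235]]' --grip 0.85

```text
time: 16.7
tool_pos: [0.4613, -0.2035, 0.2119]
eef_rot: [178.8, 0.5, 101.0]
ft_force: [1.0, 0.1, 0.5]
opening: 0.847
```

>>> drive_tool --travel '[[0,-40,-20],[0,-80,-40],[0,-108,-60],[0,-108,-65],[0,-108,-65]]' --twist '[[0.016,0,0.01],[0,0.016,0.01],[0,0.016,0.01],[0,0.016,0.01],[0,0.016,0.01]]'

```text
time: 17.12
tool_pos: [0.4595, -0.312, 0.1436]
eef_rot: [179.8, 0.1, 101.4]
ft_force: [-0.1, 0.6, 0.8]
opening: 0.851
```

Run:
```python
from h import *
d=cam('wrist','w15'); s=monitor.observe(); print(s['tool_pos'],s['eef_rot'],s['opening'],s['ft_force'])
```

```text
[ 0.46032446 -0.31116829  0.14522946] [1.79760210e+02 1.78260919e-01 1.01465979e+02] 0.850018482810074 [-0.03606328  0.22810238  1.35158524]
```

View pics/w15.png

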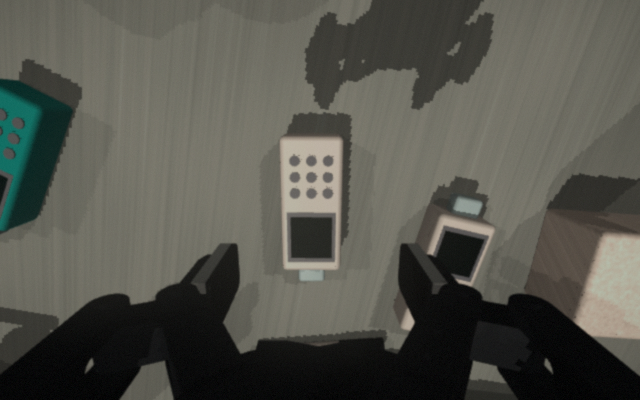

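Run:
```python
from h import *
d=load('w15'); 
C=[(281,137),(342,137),(341,269),(284,269)]
for z in (.034,.036): print(z,tester(d,C,z))
```

```text
0.034 (array([ 0.457 , -0.3211]), array([ 0.4586, -0.329 ]), np.float64(-78.5), np.float64(0.1112), np.float64(0.0466))
0.036 (array([ 0.4569, -0.3205]), array([ 0.4585, -0.3284]), np.float64(-78.5), np.float64(0.1103), np.float64(0.0462))
```

>>> drive_tool --travel '[[0,-24.5,-40],[0,-24.5,-80],[0,-24.5,-115],[0,-24.5,-127],[0,-24.5,-127],[0,-24.5,-127]]' --twist '[[0,0,0],[0,0,0],[0,0,0],[0,0,0],[0,0,0],[0,0,0]]'

```text
time: 17.67
tool_pos: [0.4611, -0.3352, 0.0196]
eef_rot: [179.7, 0.2, 101.5]
ft_force: [0.2, -0.0, 0.3]
opening: 0.851
```

>>> drive_tool --travel '[[0,0,0],[0,0,0],[0,0,0],[0,0,0],[0,0,0],[0,0,0]]' --twist '[[0,0,0],[0,0,0],[0,0,0],[0,0,0],[0,0,0],[0,0,0]]' --grip 0

```text
time: 18.17
tool_pos: [0.4633, -0.3368, 0.0233]
eef_rot: [179.5, 0.5, 101.6]
ft_force: [-0.3, 1.2, 7.1]
opening: 0.566
```

>>> drive_tool --travel '[[0,0,40],[0,0,80],[0,0,120],[5,30,160],[10,70,190],[20,110,190],[30,150,190],[40,190,190]]' --twist '[[0,0,0],[0,0,0],[0,0,0],[0,0,-0.05],[0,0,-0.1],[0,0,-0.15],[0,0,-0.2],[0,0,-0.25]]'

```text
time: 18.83
tool_pos: [0.5014, -0.158, 0.2169]
eef_rot: [179.2, 0.7, 87.0]
ft_force: [1.3, -0.6, -2.6]
opening: 0.562
```

>>> drive_tool --travel '[[15,40,0],[30,80,0],[50,120,0],[66,160,0],[66,200,0],[66,240,0],[66,247,-40],[66,247,-80]]' --twist '[[0,0,0],[0,0,0],[0,0,0],[0,0,0],[0,0,0],[0,0,0],[0,0,0],[0,0,0]]'

```text
time: 19.5
tool_pos: [0.5705, 0.0932, 0.1412]
eef_rot: [178.6, 0.6, 87.3]
ft_force: [1.2, -1.0, -2.7]
opening: 0.569
```

```bash
cat >> h.py <<'E'
def bright(s,k=2.5):
    im=cv2.imread('pics/%s.png'%s); cv2.imwrite('pics/%sb.png'%s,np.clip(im.astype(float)*k,0,255).astype('uint8'))
E
python3 - <<'E'
from h import *
d=cam('wrist','w16'); s=monitor.observe(); print(s['tool_pos'],s['eef_rot'],s['opening'],s['ft_force']); bright('w16')
p=[0.569,.111,1.52205018]
for q in [(70,-109,44),(-70,-109,44),(70,29,44),(-70,29,44),(70,-29,44)]: print(q,proj(d,c2w(p,[q])).round(0))
E
```

```text
[0.56342122 0.09153543 0.13005944] [179.59821764   0.64232003  87.25831362] 0.5638641985414509 [-5.5141256  -2.13859806 -8.58659418]
(70, -109, 44) [[467.  79.]]
(-70, -109, 44) [[445. 261.]]
(70, 29, 44) [[269.  78.]]
(-70, 29, 44) [[276. 262.]]
(70, -29, 44) [[353.  78.]]
```

View pics/w16b.png

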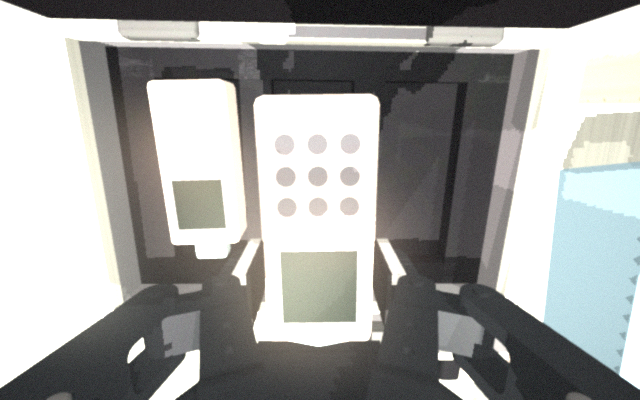

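>>> drive_tool --travel '[[5,13,-10],[5,13,-25],[5,13,-40],[5,13,-52],[5,13,-52],[5,13,-52]]' --twist '[[-0.01,0.007,0],[-0.01,0.007,0],[-0.01,0.007,0],[-0.01,0.007,0],[-0.01,0.007,0],[-0.01,0.007,0]]'

```text
time: 20.05
tool_pos: [0.5685, 0.1042, 0.0788]
eef_rot: [180.0, 1.2, 87.2]
ft_force: [0.4, -1.0, -1.1]
opening: 0.566
```

Run:
```python
from h import *
d=cam('wrist','w17'); s=monitor.observe(); print(s['tool_pos'],s['eef_rot'],s['opening'],s['ft_force']); bright('w17')
p=[0.569,.111,1.52205018]
for q in [(70,-109,44),(-70,-109,44),(70,29,44),(-70,29,44),(70,-29,44),(-70,-29,44)]: print(q,proj(d,c2w(p,[q])).round(0))
```

```text
[0.56911567 0.10418872 0.07943966] [179.89276167   1.23474865  87.23382255] 0.5605002436097842 [ 0.63672732  0.0705609  -0.73054761]
(70, -109, 44) [[531.  89.]]
(-70, -109, 44) [[490. 322.]]
(70, 29, 44) [[261.  89.]]
(-70, 29, 44) [[272. 322.]]
(70, -29, 44) [[375.  89.]]
(-70, -29, 44) [[364. 322.]]
```

View pics/w17b.png

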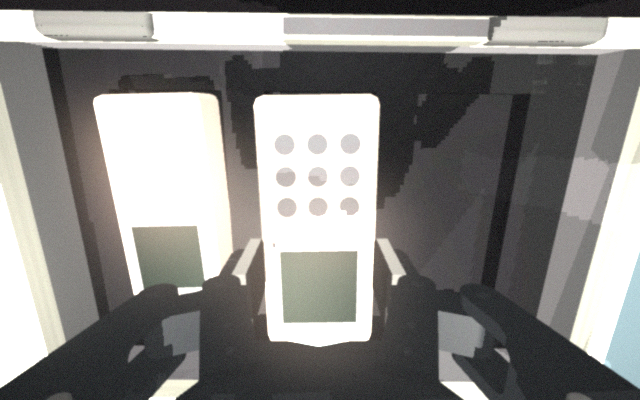

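>>> drive_tool --travel '[[-0.5,0,-4],[-1,0,-10],[-1,0,-16],[-1,0,-22],[-1,0,-27],[-1,0,-29],[-1,0,-29]]' --twist '[[0.021,0,0],[0.021,0,0],[0.021,0,0],[0.021,0,0],[0.021,0,0],[0.021,0,0],[0.021,0,0]]'

```text
time: 20.68
tool_pos: [0.5678, 0.1042, 0.0514]
eef_rot: [-180.0, 0.1, 87.3]
ft_force: [-8.1, -0.4, 13.2]
opening: 0.563
```

>>> drive_tool --travel '[[0,0,0],[0,0,0],[0,0,0],[0,0,0],[0,0,30],[0,0,70],[0,-10,110],[0,-10,130]]' --twist '[[0,0,0],[0,0,0],[0,0,0],[0,0,0],[0,0,0],[0,0,0],[0,0,0],[0,0,0]]' --grip 0.68

```text
time: 21.35
tool_pos: [0.57, 0.0932, 0.1863]
eef_rot: [179.7, 0.1, 87.3]
ft_force: [0.4, 1.0, 0.1]
opening: 0.683
```

Run:
```python
from h import *
d=cam('wrist','w18'); s=monitor.observe(); print(s['tool_pos'],s['eef_rot'],s['opening'],s['ft_force']); bright('w18'); cam('top','t6');cam('scene','s6')
```

```text
[0.57183896 0.09362494 0.18944786] [1.79382313e+02 6.72074073e-02 8.72398346e+01] 0.6831849594172327 [ 2.5072051  -0.01077398  3.23782725]
```

View pics/w18b.png

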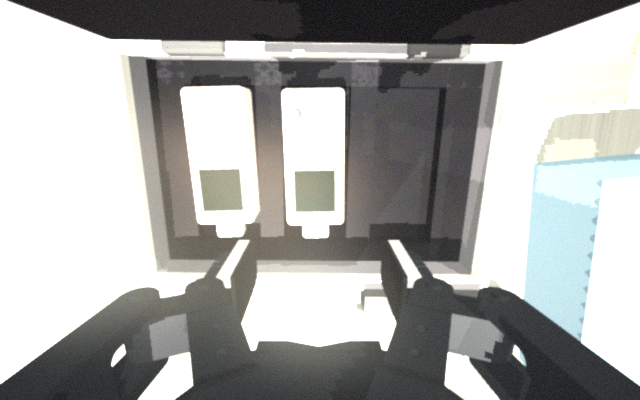

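View pics/s6.png

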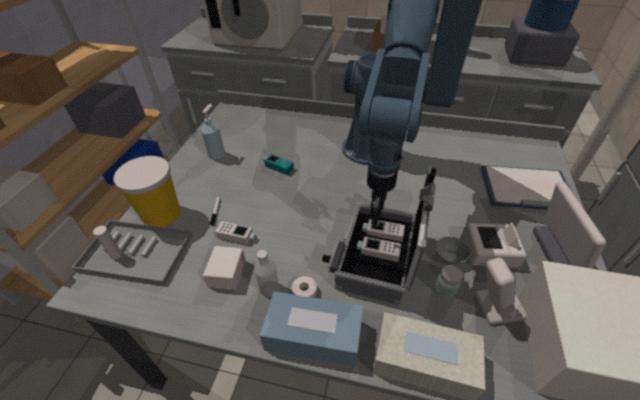

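>>> drive_tool --travel '[[0,-20,30],[0,-60,50],[0,-100,50],[0,-140,50],[0,-180,50],[0,-220,50],[0,-260,50],[0,-300,50]]' --twist '[[0,0,0],[0,0,0],[0,0,0],[0,0,0],[0,0,0],[0,0,0],[0,0,0],[0,0,0]]' --grip 0.75

```text
time: 22.17
tool_pos: [0.5681, -0.2072, 0.2311]
eef_rot: [179.9, -0.1, 87.3]
ft_force: [1.1, 0.5, 0.1]
opening: 0.752
```

>>> drive_tool --travel '[[3,-40,-10],[7,-80,-20],[7,-120,-30],[7,-130,-50],[7,-130,-60],[7,-130,-60]]' --twist '[[0,0.01,0],[0,0.01,0],[0,0.01,0],[0,0.01,0],[0,0.01,0],[0,0.01,0]]'

```text
time: 22.67
tool_pos: [0.5724, -0.3356, 0.165]
eef_rot: [-179.1, -0.4, 87.2]
ft_force: [0.2, 0.3, -0.0]
opening: 0.751
```

Run:
```python
from h import *
d=cam('wrist','w19'); s=monitor.observe(); print(s['tool_pos'],s['eef_rot'],s['opening'],s['ft_force'])
```

```text
[ 0.57351273 -0.33516275  0.16729569] [-179.1883071    -0.29918788   87.24505172] 0.7480227818393006 [0.10529942 0.78304873 0.22283783]
```

View pics/w19.png

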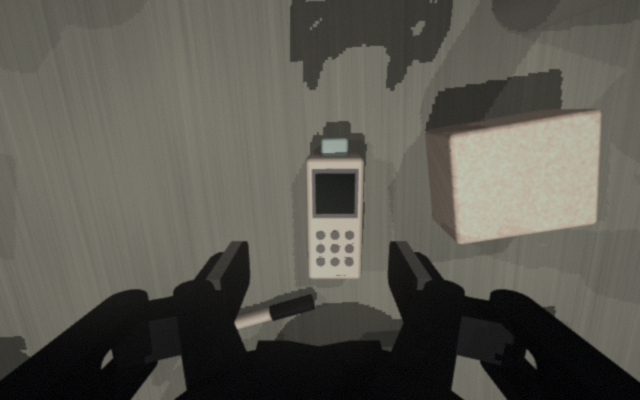

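Run:
```python
from h import *
d=load('w19')
print(tester(d,[(309,279),(359,278),(365,158),(308,157)]))
print('carton',onz(d,(428,130),0),onz(d,(451,134),.065),onz(d,(459,243),.065),onz(d,(438,212),0))
print('pen',onz(d,(315,295),.01),onz(d,(235,325),.01))
```

```text
(array([ 0.5842, -0.3624]), array([ 0.5846, -0.3544]), np.float64(86.8), np.float64(0.1121), np.float64(0.0462))
carton [ 0.67379145 -0.2898622   0.        ] [ 0.67035759 -0.28930094  0.065     ] [ 0.68133096 -0.37519191  0.065     ] [ 6.86483059e-01 -3.69727475e-01 -5.55111512e-17]
pen [ 0.56112283 -0.45057444  0.01      ] [ 0.47424021 -0.4829822   0.01      ]
```

>>> drive_tool --travel '[[10.5,-26.5,-20],[10.5,-26.5,-60],[10.5,-26.5,-100],[10.5,-26.5,-135],[10.5,-26.5,-149],[10.5,-26.5,-149],[10.5,-26.5,-149]]' --twist '[[-0.005,-0.013,0],[-0.005,-0.013,0],[-0.005,-0.013,0],[-0.005,-0.013,0],[-0.005,-0.013,0],[-0.005,-0.013,0],[-0.005,-0.013,0]]'

```text
time: 23.3
tool_pos: [0.5848, -0.3608, 0.0193]
eef_rot: [-180.0, -0.0, 87.3]
ft_force: [2.0, 0.1, 0.1]
opening: 0.752
```

>>> drive_tool --travel '[[0,0,0],[0,0,0],[0,0,0],[0,0,0],[0,0,0],[0,0,0]]' --twist '[[0,0,0],[0,0,0],[0,0,0],[0,0,0],[0,0,0],[0,0,0]]' --grip 0

```text
time: 23.8
tool_pos: [0.5872, -0.3622, 0.0235]
eef_rot: [179.7, 0.2, 87.3]
ft_force: [0.9, 1.4, 8.1]
opening: 0.565
```

>>> drive_tool --travel '[[0,0,40],[0,0,80],[0,0,120],[-10,30,160],[-15,70,190],[-20,110,190],[-20,150,190],[-20,190,190]]' --twist '[[0,0,0],[0,0,0],[0,0,0],[0,0,0],[0,0,0],[0,0,0],[0,0,0],[0,0,0]]'

```text
time: 24.47
tool_pos: [0.5677, -0.1811, 0.2168]
eef_rot: [179.5, 0.3, 87.3]
ft_force: [1.4, -0.5, -2.1]
opening: 0.564
```

>>> drive_tool --travel '[[5,40,0],[10,80,0],[30,120,0],[50,160,0],[70,200,0],[82,240,0],[82,262,0],[82,264,-10]]' --twist '[[0,0,0],[0,0,0],[0,0,0],[0,0,0],[0,0,0],[0,0,0],[0,0,0],[0,0,0]]'

```text
time: 25.13
tool_pos: [0.6515, 0.089, 0.2105]
eef_rot: [179.1, 0.1, 87.6]
ft_force: [0.2, -1.0, -1.0]
opening: 0.563
```

>>> drive_tool --travel '[[0,5,-40],[0,5,-75],[0,5,-80],[0,5,-80],[0,5,-80]]' --twist '[[0,0,0],[0,0,0],[0,0,0],[0,0,0],[0,0,0]]'

```text
time: 25.55
tool_pos: [0.6523, 0.0934, 0.1323]
eef_rot: [179.0, 0.2, 87.6]
ft_force: [-0.5, 0.8, -0.9]
opening: 0.563
```

Run:
```python
from h import *
d=cam('wrist','w20'); s=monitor.observe(); print(s['tool_pos'],s['eef_rot'],s['opening'],s['ft_force']); bright('w20')
p=[0.569,.111,1.52205018]
for q in [(70,-109,44),(-70,-109,44),(70,-51,44),(-70,-51,44),(-95,-145,85)]: print(q,proj(d,c2w(p,[q])).round(0))
```

```text
[0.65322165 0.09335909 0.13342628] [1.78854880e+02 1.52333875e-01 8.75449977e+01] 0.5639877778763631 [-0.24625543 -0.29693509 -0.37233071]
(70, -109, 44) [[353.  85.]]
(-70, -109, 44) [[347. 273.]]
(70, -51, 44) [[267.  84.]]
(-70, -51, 44) [[273. 273.]]
(-95, -145, 85) [[405. 335.]]
```

View pics/w20b.png

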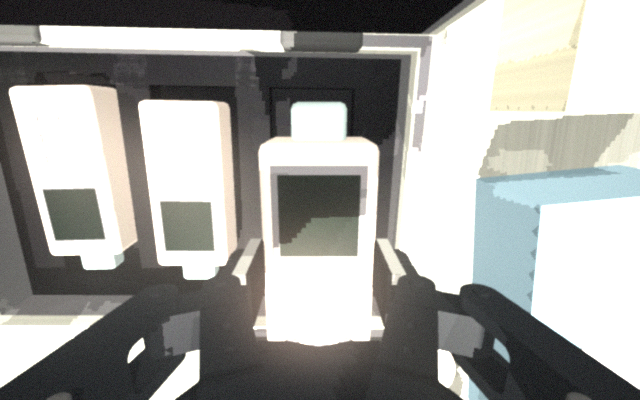

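Run:
```python
from h import *
d=load('w20'); s=monitor.observe()['tool_pos']
for z in (.143,.148): print(onz(d,(320,138),z)-s, onz(d,(320,338),z)-s)
# testers in recess, face z .064
A=[(14,87),(114,87),(106,248),(47,252)]; 
print('A far/near', onz(d,(64,87),.064),onz(d,(78,253),.064)); print('B', onz(d,(187,102),.064),onz(d,(190,264),.064))
e=load('w18');print('w18 A', onz(e,(218,87),.064),onz(e,(226,223),.064),'B', onz(e,(314,88),.064),onz(e,(315,224),.064))
```

```text
[0.00233532 0.05639322 0.00957372] [-0.00152318 -0.03706126  0.00957372]
[0.00224014 0.05681524 0.01457372] [-0.00147042 -0.03305611  0.01457372]
A far/near [0.5035349  0.18031547 0.064     ] [0.48607213 0.07185516 0.064     ]
B [0.57608952 0.16854851 0.064     ] [0.56184435 0.05955508 0.064     ]
w18 A [0.49794551 0.18098812 0.064     ] [0.49045716 0.07033303 0.064     ] B [0.57175874 0.17675275 0.064     ] [0.56690007 0.0655978  0.064     ]
```

>>> drive_tool --travel '[[-5,4,-10],[-5,4,-25],[-5,4,-40],[-5,4,-54],[-5,4,-54],[-5,4,-54]]' --twist '[[0.002,0.02,-0.005],[0.002,0.02,-0.005],[0.002,0.02,-0.005],[0.002,0.02,-0.005],[0.002,0.02,-0.005],[0.002,0.02,-0.005]]'

```text
time: 26.1
tool_pos: [0.6479, 0.0973, 0.0792]
eef_rot: [-179.9, 0.1, 87.2]
ft_force: [0.2, -0.2, -2.5]
opening: 0.566
```

Run:
```python
from h import *
d=cam('wrist','w21'); s=monitor.observe(); print(s['tool_pos'],s['eef_rot'],s['opening'],s['ft_force']); bright('w21')
p=[0.5685,.109,1.52205018]
for q in [(70,-109,44),(-70,-109,44),(70,-51,44),(-70,-51,44),(-95,-145,85)]: print(q,proj(d,c2w(p,[q])).round(0))
```

```text
[0.64867597 0.09725934 0.08011811] [1.79971796e+02 8.67221176e-02 8.72423588e+01] 0.5649612191770711 [ 0.66457793 -0.44064867 -1.36876536]
(70, -109, 44) [[374.  89.]]
(-70, -109, 44) [[364. 322.]]
(70, -51, 44) [[262.  88.]]
(-70, -51, 44) [[272. 322.]]
(-95, -145, 85) [[440. 412.]]
```

View pics/w21b.png

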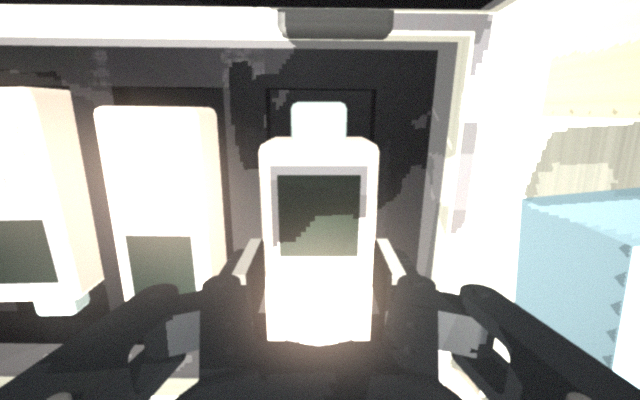

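>>> drive_tool --travel '[[0.5,0,-4],[0.5,0,-10],[0.5,0,-16],[0.5,0,-22],[0.5,0,-27],[0.5,0,-29],[0.5,0,-29]]' --twist '[[0,0,0],[0,0,0],[0,0,0],[0,0,0],[0,0,0],[0,0,0],[0,0,0]]'

```text
time: 26.73
tool_pos: [0.649, 0.0973, 0.0515]
eef_rot: [-180.0, 0.1, 87.3]
ft_force: [-4.4, -0.5, 4.7]
opening: 0.566
```

>>> drive_tool --travel '[[0,0,0],[0,0,0],[0,0,0],[0,0,0],[0,0,30],[0,0,70],[-40,-10,110],[-80,-10,140]]' --twist '[[0,0,0],[0,0,0],[0,0,0],[0,0,0],[0,0,0],[0,0,0],[0,0,0],[0,0,0]]' --grip 0.68

```text
time: 27.4
tool_pos: [0.5889, 0.0874, 0.1789]
eef_rot: [179.8, 0.1, 87.2]
ft_force: [0.2, 0.8, 1.5]
opening: 0.68
```

Run:
```python
from h import *
d=cam('wrist','w22'); s=monitor.observe(); print(s['tool_pos'],s['eef_rot'],s['opening'],s['ft_force']); bright('w22'); cam('scene','s7')
p=[0.569,.109,1.52205018]
for y in (80,0,-80): print(proj(d,c2w(p,[(70,y+29,44),(70,y-29,44),(-70,y+29,44),(-70,y-29,44)])).round(0).tolist())
crop('s7',320,150,450,300,5,'c9')
```

```text
[0.58480337 0.08834913 0.18362701] [1.79767535e+02 1.17091983e-01 8.73014315e+01] 0.6778464971445056 [1.276123   1.08065992 1.58611533]
[[155.0, 80.0], [228.0, 80.0], [176.0, 242.0], [239.0, 242.0]]
[[255.0, 80.0], [327.0, 80.0], [263.0, 242.0], [326.0, 242.0]]
[[355.0, 80.0], [427.0, 80.0], [350.0, 241.0], [413.0, 241.0]]
```

View pics/w22b.png

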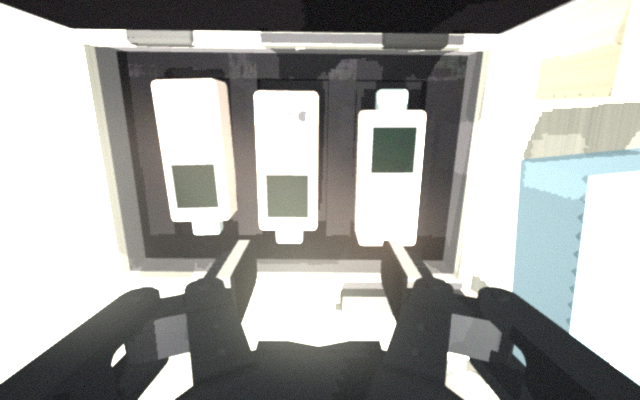

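View pics/c9.png

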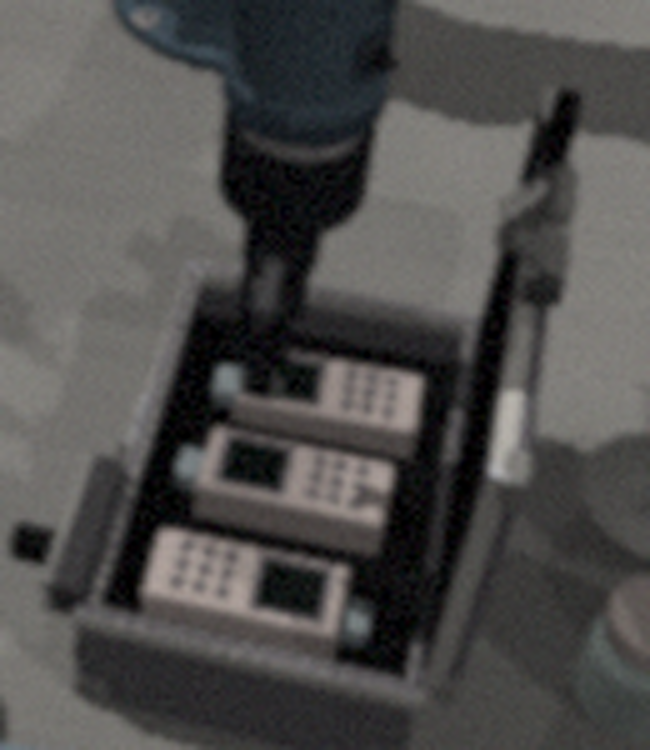

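Run:
```python
from h import *
d=load('w22')
im=cv2.imread('pics/w22.png')[60:260,120:450]; cv2.imwrite('pics/c10.png',cv2.resize(np.clip(im.astype(float)*1.2,0,255).astype('uint8'),None,fx=2.4,fy=2.4))
p=[0.569,.109,1.52205018]
def w2c(P): 
    c,s=np.cos(p[2]),np.sin(p[2]); v=np.array(P[:2])-p[:2]; return (np.array([c*v[0]+s*v[1],-s*v[0]+c*v[1]])*1000).round(1)
for n,C in dict(A=[(155,81),(222,81),(228,219),(171,219)],B=[(256,92),(320,93),(317,229),(260,229)],C=[(357,245),(415,245),(424,111),(359,111)]).items():
    r=tester(d,C,.064); print(n,r,w2c(r[1]))
```

```text
A (array([0.4935, 0.1257]), array([0.4929, 0.1177]), np.float64(-94.0), np.float64(0.1086), np.float64(0.0499)) [ 5.  76.4]
B (array([0.567 , 0.1136]), array([0.5664, 0.1056]), np.float64(-94.0), np.float64(0.1094), np.float64(0.0482)) [-3.5  2.4]
C (array([0.6471, 0.0957]), array([0.6473, 0.1037]), np.float64(88.2), np.float64(0.1106), np.float64(0.0496)) [ -1.5 -78.5]
```

View pics/c10.png

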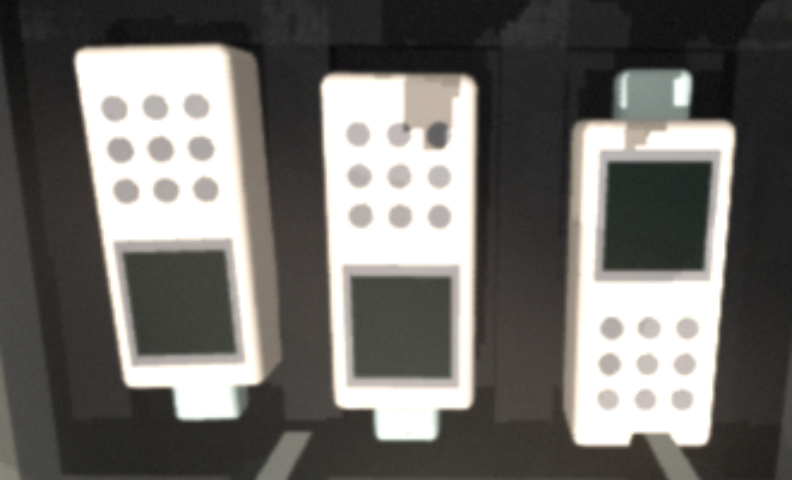

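>>> drive_tool --travel '[[0,0,40],[0,0,80],[0,0,120],[-20,10,160],[-40,30,195],[-70,60,200],[-99,100,200],[-99,125,200]]' --twist '[[0,0,0],[0,0,0],[0,0,0],[0,0,0],[0,0,0],[0,0,0],[0,0,0],[0,0,0]]' --grip 0.6

```text
time: 28.17
tool_pos: [0.4865, 0.2142, 0.3836]
eef_rot: [179.5, 0.1, 87.2]
ft_force: [1.5, 1.0, 0.7]
opening: 0.597
```

Run:
```python
from h import *
d=cam('wrist','w23'); s=monitor.observe(); print(s['tool_pos'],s['eef_rot'],s['opening'],s['ft_force']); bright('w23',1.8); cam('scene','s8')
crop('s8',330,100,480,300,4,'c11')
```

```text
[0.48514269 0.22051081 0.38293055] [179.59917004  -0.18954418  87.50033081] 0.5991459612300876 [-3.05901817  3.0017469   0.09945405]
```

View pics/w23b.png

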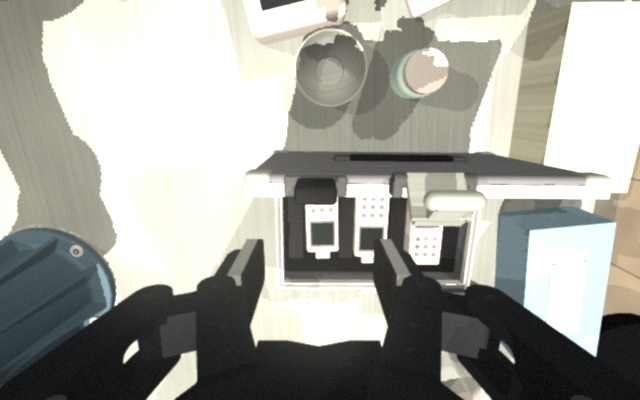

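View pics/c11.png

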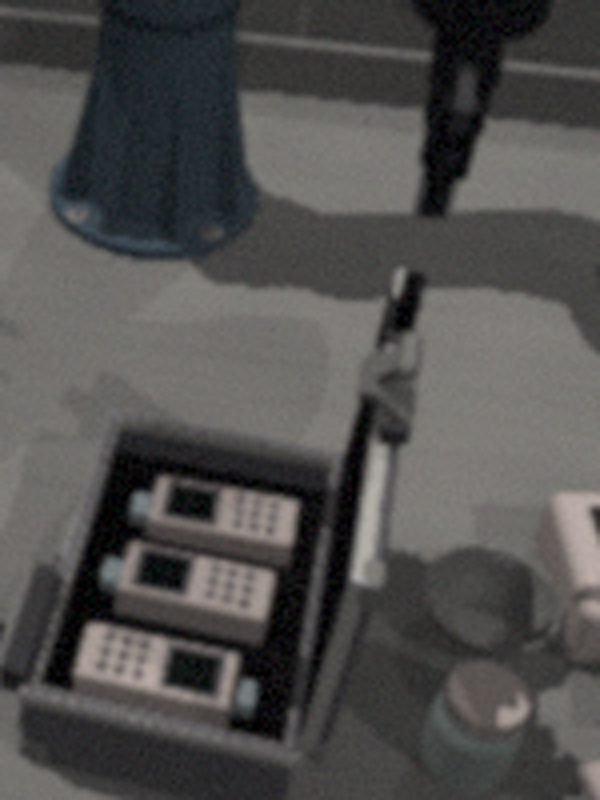

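Run:
```python
from h import *
d=load('w23'); crop('w23',240,140,500,280,3,'c12')
print(onz(d,(318,190),.31), proj(d,[(.4859,.2368,.312)]),proj(d,[(.4859,.2368,.281)]))
```

```text
[0.48802178 0.22863897 0.31      ] [[314.26477885 179.05708489]] [[314.41216924 170.71648106]]
```

View pics/c12.png

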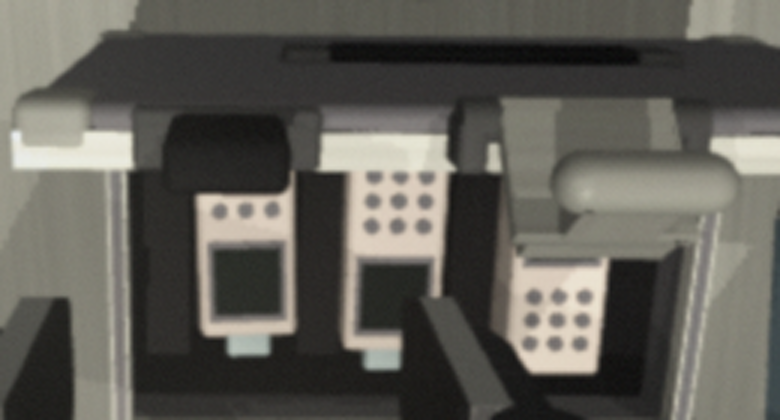

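>>> drive_tool --travel '[[1.5,14,0],[1.5,14,-30],[1.5,14,-60],[1.5,14,-90],[1.5,14,-101],[1.5,14,-101]]' --twist '[[0,0,0],[0,0,0],[0,0,0],[0,0,0],[0,0,0],[0,0,0]]'

```text
time: 28.77
tool_pos: [0.4865, 0.2309, 0.2772]
eef_rot: [-180.0, 0.1, 87.6]
ft_force: [0.2, -0.2, 0.4]
opening: 0.597
```

>>> drive_tool --travel '[[0,0,0],[0,0,0],[0,0,0],[0,0,0],[0,0,0],[0,0,0]]' --twist '[[0,0,0],[0,0,0],[0,0,0],[0,0,0],[0,0,0],[0,0,0]]' --grip 0

```text
time: 29.27
tool_pos: [0.4856, 0.2307, 0.2784]
eef_rot: [-179.9, 0.1, 87.6]
ft_force: [-6.4, -0.7, -1.4]
opening: 0.341
```

Run:
```python
import numpy as np
r=213.2
f=lambda a:np.array([-r*np.cos(a),r*np.sin(a)])
A=[1.677,1.677-.72,1.677-1.40]
for a,b in [(1.677,.957),(.957,.277),(.277,.042)]:
    print([[round(.0487*d[0],1),round(.9988*d[0],1),round(d[1],1)] for d in [f(t)-f(a) for t in np.linspace(a,b,9)[1:]]])
```

```text
[[np.float64(-0.9), np.float64(-19.1), np.float64(1.2)], [np.float64(-1.9), np.float64(-38.3), np.float64(0.6)], [np.float64(-2.8), np.float64(-57.3), np.float64(-1.7)], [np.float64(-3.7), np.float64(-76.0), np.float64(-5.6)], [np.float64(-4.6), np.float64(-94.3), np.float64(-11.3)], [np.float64(-5.5), np.float64(-112.1), np.float64(-18.5)], [np.float64(-6.3), np.float64(-129.1), np.float64(-27.4)], [np.float64(-7.1), np.float64(-145.2), np.float64(-37.7)]]
[[np.float64(-0.7), np.float64(-14.3), np.float64(-11.1)], [np.float64(-1.3), np.float64(-27.7), np.float64(-23.3)], [np.float64(-1.9), np.float64(-39.9), np.float64(-36.6)], [np.float64(-2.5), np.float64(-51.0), np.float64(-50.9)], [np.float64(-3.0), np.float64(-60.9), np.float64(-66.1)], [np.float64(-3.4), np.float64(-69.4), np.float64(-82.1)], [np.float64(-3.7), np.float64(-76.5), np.float64(-98.8)], [np.float64(-4.0), np.float64(-82.2), np.float64(-116.0)]]
[[np.float64(-0.1), np.float64(-1.6), np.float64(-6.0)], [np.float64(-0.1), np.float64(-3.1), np.float64(-12.1)], [np.float64(-0.2), np.float64(-4.3), np.float64(-18.3)], [np.float64(-0.3), np.float64(-5.4), np.float64(-24.4)], [np.float64(-0.3), np.float64(-6.3), np.float64(-30.6)], [np.float64(-0.3), np.float64(-7.0), np.float64(-36.9)], [np.float64(-0.4), np.float64(-7.6), np.float64(-43.1)], [np.float64(-0.4), np.float64(-7.9), np.float64(-49.4)]]
```

>>> drive_tool --travel '[[-1,-19.1,1.2],[-2,-38.3,0.6],[-3,-57.3,-1.7],[-4,-76,-5.6],[-5,-94.3,-11.3],[-5.5,-112.1,-18.5],[-6,-129.1,-27.4],[-7,-145.2,-37.7]]' --twist '[[0,0,0],[0,0,0],[0,0,0],[0,0,0],[0,0,0],[0,0,0],[0,0,0],[0,0,0]]'

```text
time: 29.93
tool_pos: [0.4772, 0.0862, 0.2427]
eef_rot: [-179.7, -0.1, 87.6]
ft_force: [-11.9, 4.4, 5.2]
opening: 0.334
```

>>> drive_tool --travel '[[-0.7,-14.3,-12],[-1.3,-28,-24],[-1.9,-40.5,-38],[-2.3,-51.5,-52.5],[-2.5,-61.5,-67.5],[-2.6,-70,-83.5],[-2.7,-77,-100],[-2.8,-82.9,-118]]' --twist '[[0,0,0],[0,0,0],[0,0,0],[0,0,0],[0,0,0],[0,0,0],[0,0,0],[0,0,0]]'

```text
time: 30.6
tool_pos: [0.4722, 0.0019, 0.1254]
eef_rot: [-179.4, 0.0, 87.5]
ft_force: [-16.3, -4.8, 8.8]
opening: 0.339
```

Run:
```python
from h import *
d=cam('wrist','w24'); s=monitor.observe(); print(s['tool_pos'],s['eef_rot'],s['opening'],s['ft_force']); cam('scene','s9')
crop('s9',290,130,440,300,4,'c13')
```

```text
[0.47204387 0.00112791 0.12239411] [-1.79408124e+02  4.06010180e-02  8.74812630e+01] 0.3341483208516639 [-9.15418722 -8.38428465 -4.53742242]
```

View pics/c13.png

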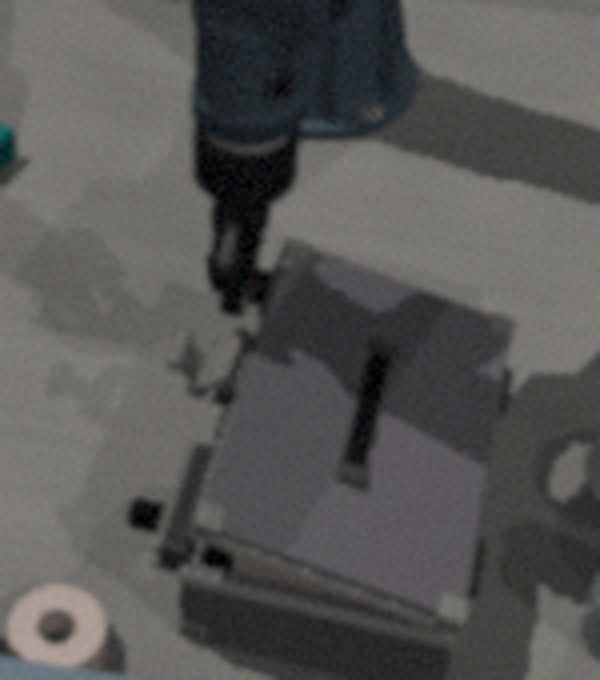

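>>> drive_tool --travel '[[0,-1.6,-8],[0,-3,-16],[0,-4,-24],[0,-5,-32],[0,-5.6,-40],[0,-6,-46],[0,-6,-50],[0,-6,-50]]' --twist '[[0,0,0],[0,0,0],[0,0,0],[0,0,0],[0,0,0],[0,0,0],[0,0,0],[0,0,0]]'

```text
time: 31.37
tool_pos: [0.4715, -0.0063, 0.0738]
eef_rot: [-179.2, 0.2, 87.4]
ft_force: [-6.3, -8.5, -4.6]
opening: 0.339
```

>>> drive_tool --travel '[[0,0,-3],[0,0,-6],[0,0,-6]]' --twist '[[0,0,0],[0,0,0],[0,0,0]]'

```text
time: 31.62
tool_pos: [0.4716, -0.0066, 0.0725]
eef_rot: [-179.1, 0.2, 87.4]
ft_force: [-22.8, 3.9, 42.4]
opening: 0.336
```

Run:
```python
from h import *
d=cam('wrist','w25'); s=monitor.observe(); print(s['tool_pos'],s['eef_rot'],s['opening'],s['ft_force']); cam('scene','s10')
crop('s10',290,130,440,300,4,'c14')
```

```text
[ 0.47161308 -0.00656781  0.07247199] [-1.79095546e+02  1.60473778e-01  8.73997087e+01] 0.33505361954677215 [-22.62557719   1.40862488  40.71527139]
```

View pics/c14.png

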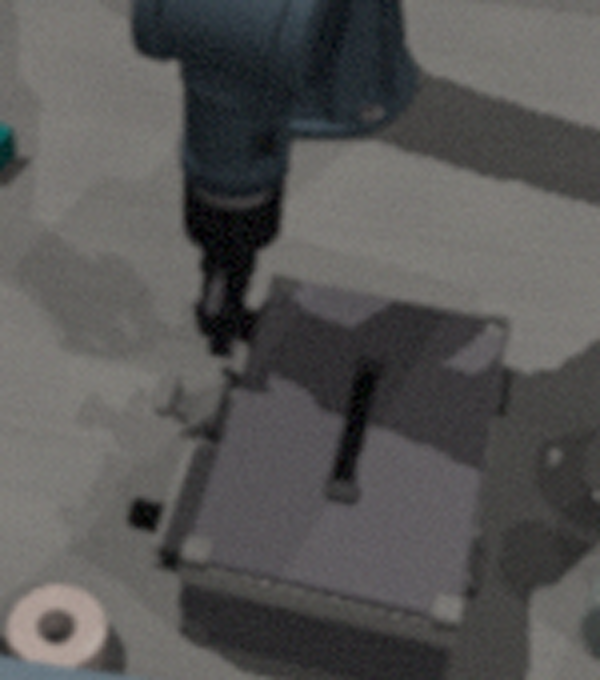

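View pics/w25.png

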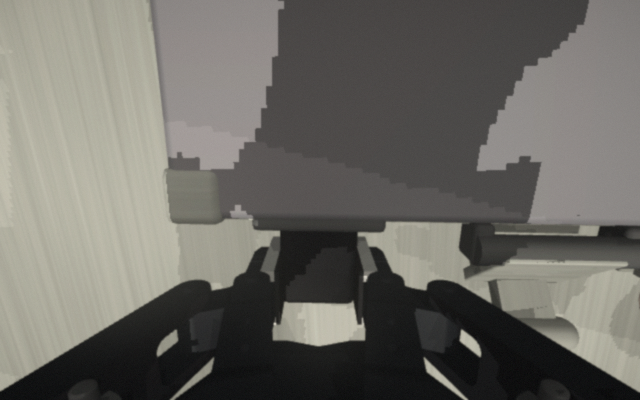

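>>> drive_tool --travel '[[0,0,3],[0,0,3],[0,0,3],[0,0,40],[0,0,80],[0,-5,100],[40,-15,100],[80,-30,100]]' --twist '[[0,0,0],[0,0,0],[0,0,0],[0,0,0],[0,0,0],[0,0,0],[0,0,0],[0,0,0]]' --grip 0.7

```text
time: 32.38
tool_pos: [0.5528, -0.0362, 0.176]
eef_rot: [-179.5, 0.2, 87.4]
ft_force: [0.3, 0.1, 0.5]
opening: 0.698
```

>>> drive_tool --travel '[[10,0,0],[10,0,0],[10,0,0],[10,0,0]]' --twist '[[0,0,0],[0,0,0],[0,0,0],[0,0,0]]' --grip 0.75

```text
time: 32.72
tool_pos: [0.5617, -0.0358, 0.1753]
eef_rot: [-179.4, 0.2, 87.5]
ft_force: [-0.2, -0.5, 0.5]
opening: 0.749
```

Run:
```python
from h import *
d=cam('wrist','w26'); s=monitor.observe(); print(s['tool_pos'],s['eef_rot'],s['opening'],s['ft_force']);
print(proj(d,[(.562,-.037,.1)]))
```

```text
[ 0.5616224  -0.03570903  0.17546763] [-179.4026082     0.21592347   87.46593061] 0.7476778128082379 [ 0.76625904 -1.03352804 -0.83107528]
[[319.34784892 210.82189212]]
```

View pics/w26.png

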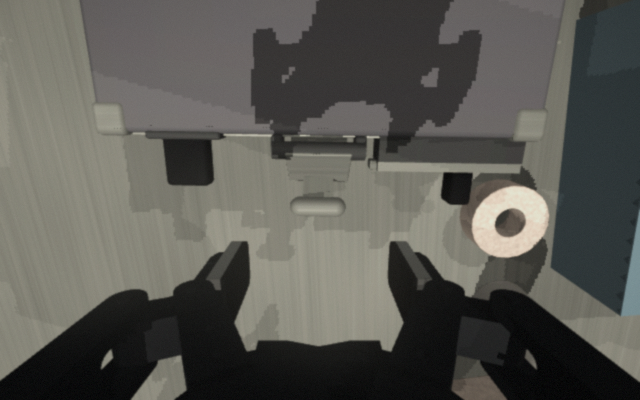

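>>> drive_tool --travel '[[-1,2,-40],[-1,2,-80],[-1,2,-95],[-1,2,-95],[-1,2,-95]]' --twist '[[0,-0.01,0],[0,-0.01,0],[0,-0.01,0],[0,-0.01,0],[0,-0.01,0]]'

```text
time: 33.18
tool_pos: [0.5594, -0.0333, 0.0801]
eef_rot: [-179.9, 0.2, 87.5]
ft_force: [0.3, -0.3, 0.3]
opening: 0.751
```

>>> drive_tool --travel '[[0,0,0],[0,0,0],[0,0,0],[0,0,0],[0,0,0]]' --twist '[[0,0,0],[0,0,0],[0,0,0],[0,0,0],[0,0,0]]' --grip 0.42

```text
time: 33.6
tool_pos: [0.5603, -0.0333, 0.0813]
eef_rot: [-180.0, 0.2, 87.5]
ft_force: [0.6, 1.0, 1.1]
opening: 0.434
```

>>> drive_tool --travel '[[0,1,-8],[0.2,3.5,-16],[0.3,5.3,-19.7],[0.4,7.6,-23],[0.5,10,-26.2],[0.6,13,-29.5],[0.6,15,-31],[0.6,16,-31]]' --twist '[[0,0,0],[0,0,0],[0,0,0],[0,0,0],[0,0,0],[0,0,0],[0,0,0],[0,0,0]]'

```text
time: 34.27
tool_pos: [0.5611, -0.02, 0.0511]
eef_rot: [180.0, 0.5, 87.6]
ft_force: [-4.1, -14.5, 4.1]
opening: 0.433
```

Run:
```python
from h import *
d=cam('wrist','w27'); s=monitor.observe(); print(s['tool_pos'],s['eef_rot'],s['opening'],s['ft_force']);
cam('scene','s11'); crop('s11',290,180,430,300,5,'c15')
```

```text
[ 0.56113875 -0.0200546   0.05102904] [179.99690969   0.46001802  87.5697788 ] 0.4256749948452508 [ -3.06560946 -12.72742272   5.18671955]
```

View pics/w27.png

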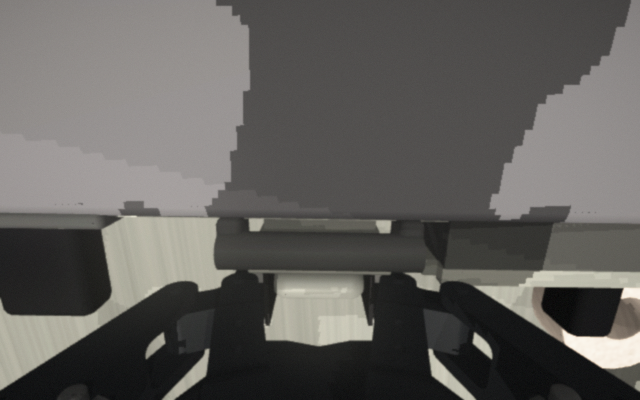

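>>> drive_tool --travel '[[0,4,-1],[0,6,-2],[0,6,-2]]' --twist '[[0,0,0],[0,0,0],[0,0,0]]'

```text
time: 34.62
tool_pos: [0.5612, -0.0157, 0.0495]
eef_rot: [180.0, 0.6, 87.5]
ft_force: [-2.6, -6.6, 5.6]
opening: 0.428
```

>>> drive_tool --travel '[[0,-3,0],[0,-3,0],[0,-3,0],[0,-3,40],[0,-3,80],[0,-3,110],[0,-3,110]]' --twist '[[0,0,0],[0,0,0],[0,0,0],[0,0,0],[0,0,0],[0,0,0],[0,0,0]]' --grip 0.68

```text
time: 35.2
tool_pos: [0.5657, -0.0193, 0.1669]
eef_rot: [179.3, 0.7, 87.6]
ft_force: [1.4, -0.6, 0.2]
opening: 0.681
```

Run:
```python
from h import *
d=cam('wrist','w28'); s=monitor.observe(); print(s['tool_pos'],s['eef_rot'],s['opening'],s['ft_force']);
p=[0.569,.109,1.52205018]
print(proj(d,c2w(p,[(-133,0,78),(-132,-105,90),(-119,90,101)])))
```

```text
[ 0.56418282 -0.01897635  0.16374169] [179.51777996   0.6622082   87.56826759] 0.6789755411894147 [ 0.42306874  0.50130289 -0.14624213]
[[312.31914808 208.81990034]
 [459.80232342 212.99095999]
 [175.68300759 198.87714317]]
```

View pics/w28.png

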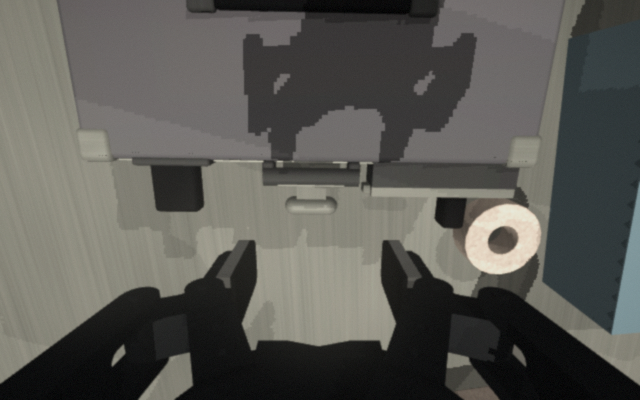

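Run:
```python
from h import *
for n,uv in [('w2',(212.5,205)),('w3',(175.5,198)),('w4',(314.5,215)),('w28',(311,204.5))]: print(n,onz(load(n),uv,.076))
crop('w28',240,140,400,240,5,'c16'); crop('w4',240,140,400,240,5,'c17')
```

```text
w2 [ 0.56356854 -0.02050233  0.076     ]
w3 [ 0.56411438 -0.02105993  0.076     ]
w4 [ 0.56190804 -0.01955018  0.076     ]
w28 [ 0.56165326 -0.02105152  0.076     ]
```

View pics/c16.png

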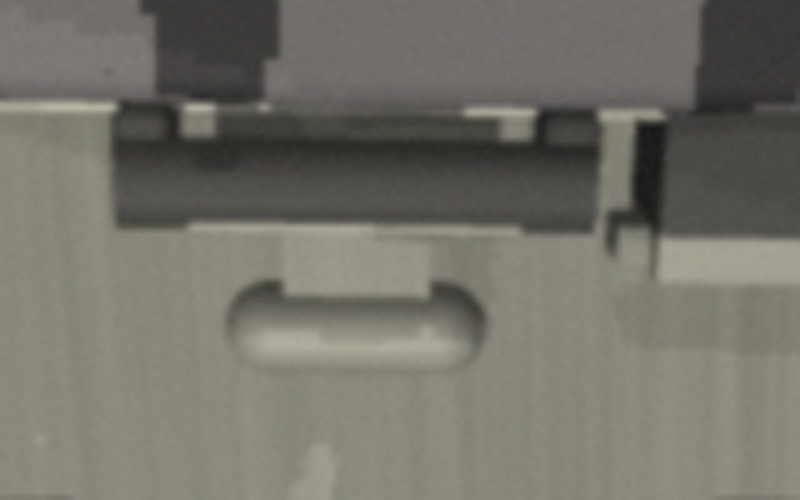

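View pics/c17.png

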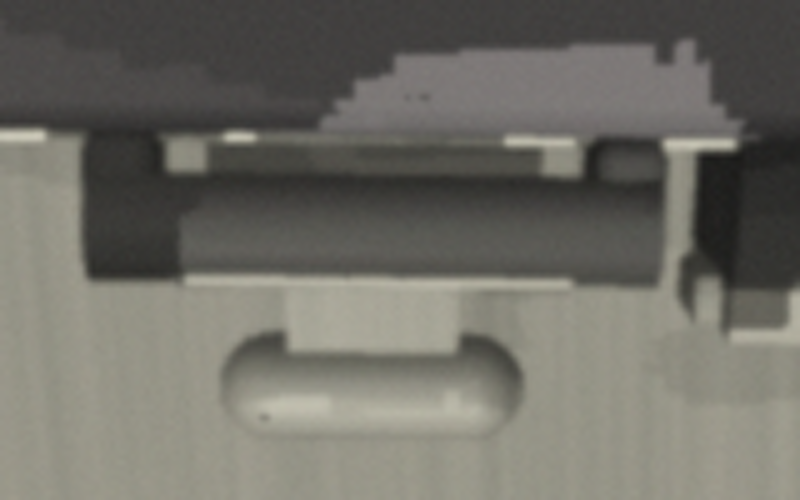

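>>> drive_tool --travel '[[35,-3,0],[70,-6,0],[102,-8,0],[102,-8,-30],[102,-8,-70],[102,-8,-100],[102,-8,-100]]' --twist '[[0,0,0],[0.01,0.007,0],[0.01,0.007,0],[0.01,0.007,0],[0.01,0.007,0],[0.01,0.007,0],[0.01,0.007,0]]' --grip 0.5

```text
time: 35.83
tool_pos: [0.6603, -0.0265, 0.0543]
eef_rot: [-179.3, 0.0, 87.6]
ft_force: [-3.0, -3.3, -2.6]
opening: 0.498
```

>>> drive_tool --travel '[[0,0,0],[0,0,0],[0,0,0],[0,0,0],[0,0,0]]' --twist '[[0,0,0],[0,0,0],[0,0,0],[0,0,0],[0,0,0]]' --grip 0

```text
time: 36.25
tool_pos: [0.66, -0.0264, 0.0543]
eef_rot: [-179.2, 0.0, 87.5]
ft_force: [0.6, -2.2, -12.4]
opening: 0.183
```

>>> drive_tool --travel '[[-6,0.3,0],[-12,0.6,0],[-18,0.9,0],[-23,1.1,0],[-26,1.2,0],[-26,1.2,0],[-26,1.2,0]]' --twist '[[0,0,0],[0,0,0],[0,0,0],[0,0,0],[0,0,0],[0,0,0],[0,0,0]]'

```text
time: 36.83
tool_pos: [0.6355, -0.025, 0.0545]
eef_rot: [-179.5, 0.0, 87.5]
ft_force: [11.4, 0.3, -19.9]
opening: 0.179
```

>>> drive_tool --travel '[[0,0,0],[0,0,0],[0,0,0],[0,0,0],[0,0,40],[0,0,80],[0,0,115],[0,0,115]]' --twist '[[0,0,0],[0,0,0],[0,0,0],[0,0,0],[0,0,0],[0,0,0],[0,0,0],[0,0,0]]' --grip 0.5

```text
time: 37.5
tool_pos: [0.6406, -0.0258, 0.1797]
eef_rot: [179.6, 0.1, 87.5]
ft_force: [1.2, 0.3, 1.5]
opening: 0.501
```

Run:
```python
from h import *
d=cam('wrist','w29'); s=monitor.observe(); print(s['tool_pos'],s['eef_rot'],s['opening'],s['ft_force']);
p=[0.569,.109,1.52205018]
print(proj(d,c2w(p,[(-132,-75,90),(-133,0,78)])))
```

```text
[ 0.63910624 -0.02548604  0.17614811] [1.79833353e+02 1.05470455e-01 8.75267343e+01] 0.5004946805650529 [-0.12598078  0.63879804  0.38010513]
[[312.8294602  204.67594981]
 [216.58744238 201.20065229]]
```

View pics/w29.png

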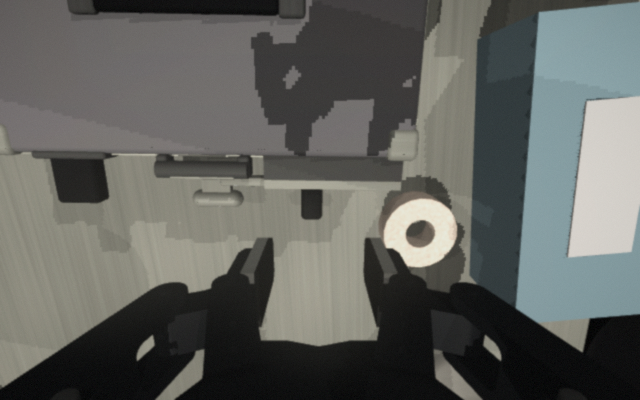

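>>> drive_tool --travel '[[0,0,40],[-20,-30,80],[-40,-60,120],[-60,-90,140],[-80,-120,140],[-80,-120,140],[-80,-120,140]]' --twist '[[0,0,0],[0,0,0],[0,0,0],[0,0,0],[0,0,0],[0,0,0],[0,0,0]]'

```text
time: 38.13
tool_pos: [0.5579, -0.1487, 0.318]
eef_rot: [179.7, 0.2, 87.3]
ft_force: [0.1, 0.5, -0.5]
opening: 0.496
```

Run:
```python
from h import *
d=cam('scene','s12'); w=cam('wrist','w30'); crop('s12',290,170,430,300,5,'c18'); t=cam('top','t12')
s=monitor.observe(); print(s['tool_pos'],s['ft_force'])
```

```text
[ 0.55901061 -0.14489434  0.31532787] [ 0.57357116 -0.60419386 -0.00315992]
```

View pics/s12.png

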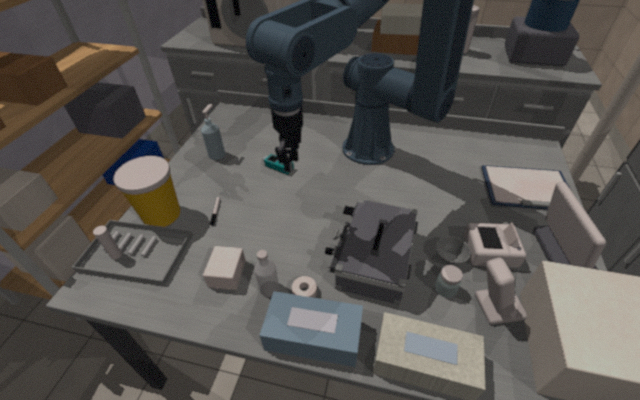

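View pics/c18.png

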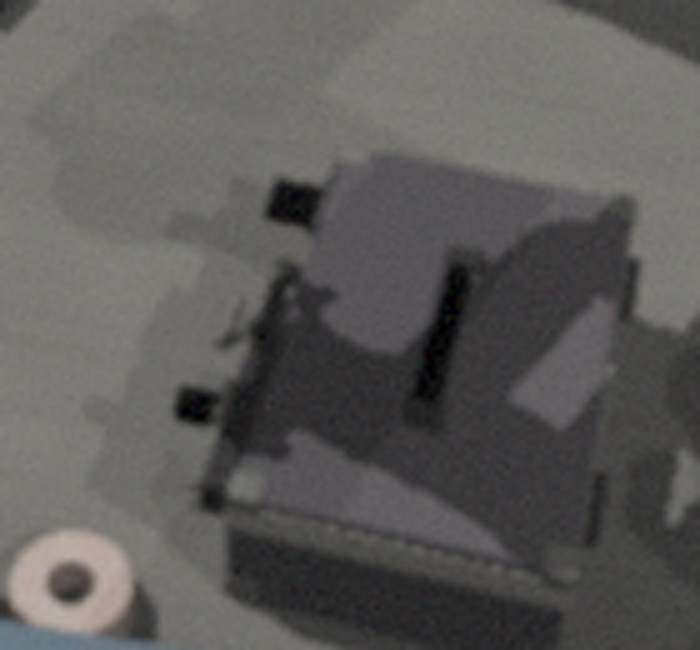

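View pics/w30.png

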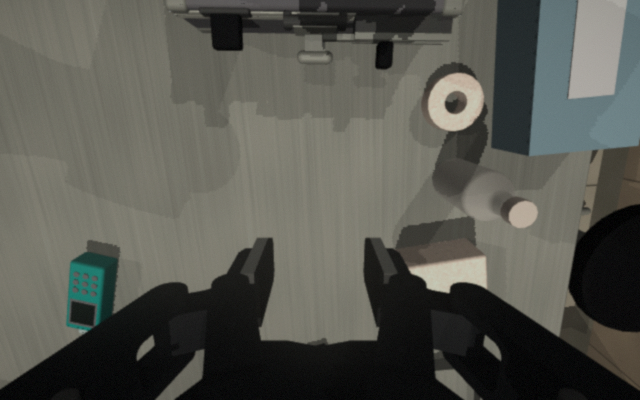

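```bash
python3 -c "
from workcell import ctrl; print(ctrl.close_job())"
```

```text
the job is handed in; nothing more can be done
None
```

The three white testers are each in a foam recess of their own, and the case is shut, latched and locked again. I handed the job in at about 38 s and left the turquoise look-alike where it was.

- **Testers:** before I shut the lid, the wrist camera put all three face up and fully down. Their centres were about 2 to 6 mm from the recess centres, measured horizontally. The middle tester appeared to shift about 7 mm after I placed it, but it stayed well inside its recess, so I left it. I could not re-check the testers with the lid closed.
- **Lid and latch:** the lid stopped on the case at about 41 N of downward force. The latch looks the same in the camera as it did before I opened it, and the tab then slid across in front of it.
- **Tab:** the knob stopped against its end and is back within a pixel of its starting place in the scene view.
- **Bystanders:** I saw no sign that any had moved. I checked this by eye, not by measurement. The gripper was clear of everything at the end, with forces near zero.

**Checks that disagreed:**
- Two-view height measurements with short baselines were off by 10 to 50 mm in a few cases. I relied on the apparent sizes and the contact heights instead.
- The latch bar and the front end of the recesses showed up about 2 to 5 mm from my first estimate of the case's position, so I corrected for that while placing.
- The tool sat about 10 mm lower and 6 mm off to the side when I gripped the knob the second time, but the tab still closed fully.

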